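# Mount the sample rotor and lock it with the air valve

### The job

Pick up the blue sample rotor, turn it so that its three holes line up with the three studs of the drive hub, lower it (do not drop it) until it sits flat and fully home, and let go. Then lock it with the guarded air valve: push the spring-centred lever all the way over towards the green coupling, hold it there for two seconds, and let it go so that it springs back to the middle. Never push the lever towards the red coupling, and leave the bottle, the glove box and the tube rack where they stand.

Things in the scene. Friction and masses are not known exactly. Their poses are not given: they have to be found in the camera images.
- rotor: Loose blue disc, 150 mm diameter, 14 thick, about 0.4 kg, with an upright black bar handle on top along its x axis, 64 long, 18 wide, its top 55 mm above the disc's underside. Origin: where to grip, mid-handle, 42 mm above the underside, z up. Three through holes with steel bushes, 16 mm diameter, 50 mm from the centre at 0, 120 and 240 degrees from x; all alike, so any of the three turns will do.
- hub_top (a point): Centre of the flat top of the fixed grey drive hub (124 mm diameter, top 45 mm above the table, on a 130 mm square plate), z up. Three brass studs, 11 mm diameter, stand 30 mm above this face (upper 12 mm tapered), 50 mm from the centre at 0, 120 and 240 degrees from its x axis. With the rotor home its underside lies on this face: the rotor's origin is 42 mm above this point.
- valve: Fixed air valve on a 130 x 210 x 8 mm steel plate, aluminium block (80 wide, top 60 mm up) in the middle. Origin: centre of the plate's underside, on the table; x points away from the robot within about 20 degrees, z up. The lever's pivot is 70 mm above the origin and the lever swings along the valve's y axis. A yellow guard of rods roofs the lever over (see guard_front).
- guard_front (a point): Middle of the front rod of the valve's guard, 232 mm above the table, 22 mm in front (-x) of the lever. Four 8 mm rods along y, at valve x = -22, 0, 22, 48 mm, y from -85 to 85, carried by two posts behind (x = 50, y = -85 and 85). It bars the way from above but is open in front: reach in from -x below this rod with the tool tilted 35 to 45 degrees from vertical.
- lever (a joint): Angle of the valve lever, rad: 0 upright in the middle (spring-centred), positive towards the valve's +y, stops at -0.6 and 0.6. The spring needs about 10 N per rad at the grip (6 N at the stop) and brings the lever back in about 0.3 s when let go.
- lever_grip (a point): Centre of the lever's black cylindrical grip (24 mm diameter, 60 mm long along the lever, on a 12 mm steel stalk), 100 mm from the pivot; 170 mm above the table when the lever is upright.
- green_full (a point): Where the centre of the lever grip arrives (within 4 mm) when the lever is pushed fully to the green side. It lies straight above the green coupling, a 50 x 36 x 36 mm block with a round stub (top 56 mm above the table) on the valve plate, 60 mm from the middle. The green one is on the valve's +y or -y side, differing from start to start.
- red_full (a point): The same for the red coupling block on the other side of the valve: the lever must not be pushed this way.
- jug: Bystander: white plastic bottle with a green cap, 72 mm diameter, 150 mm tall; origin at the centre of its underside.
- glove_box: Bystander: blue box, 110 x 220 x 70 mm; origin at the centre of its underside.
- tube_rack: Bystander: white rack 50 x 130 x 50 mm with five capped tubes, 92 mm tall in all; origin at the centre of its underside.
There are look-alikes about, which are no part of the job. What is meant by the part that bears hub_top is not orange, and is the larger of those in its own colour.

How it is judged:
By the outcome, as a careful person would: the job done as asked, in the order asked, and still so for the second after the job is handed in, with the robot touching nothing.
It also fails if it takes over 58 s, if anything falls off the work surface, if the arm or the gripper's body presses on something with over 40 N, if the wrist force passes 120 N, or if a joint passes its speed limit or range.

### The arm

A 7-joint arm with a two-finger parallel gripper is mounted at the origin on the work surface. World frame = base frame: x ahead of the robot, y to its left, z up, the work surface at z = 0. Lengths are in m, angles in rad, forces in N, time in s.
With the tool pointing down it reaches from about 0.4 to 0.85 m from the base axis. Payload 10.4 kg.
Tool frame: the origin (TCP) lies between the finger pads; the fingertips stand 19 mm ahead of it and the grasp point (between the pads) is the TCP (manip.tip_reach is the z of the fingertips in the tool frame, in m); z points along the fingers, y is the direction in which the jaws open and shut (so a half turn about z gives the same grasp; the last joint's range is limited). The gripper opens to 85 mm and grips with 20 to 120 N. Pads are 22 mm wide; open, the fingers measure 114 mm over their backs; the gripper's body (76 mm by 85 mm) begins 54 mm behind the grasp point. The pads swing forward as they close: fully open they stand 13 mm farther back than shut.
Start: joints at [1.176, 0.332, -0.065, 1.46, 0.022, 1.35, -0.088], TCP at [0.227, -0.582, 0.25] pointing down, gripper open.
Joint ranges: [-2.6, 2.6], [-0.5, 2.12], [-1.47, 1.34], [0.16, 2.42], [-1.27, 4.41], [0.06, 2.06], [-2.6, 2.6]. Speed limits (rad/s): [2.22, 2.22, 2.79, 2.79, 3.14, 3.14, 3.14].

### API

Orientations are given as a unit quaternion [x, y, z, w].
In Python, from workcell import sensors, cams, manip gives the robot as it stands.
- The arm moves only by the shell command python3 -m jog 'ROWS' [FORCE]. ROWS is JSON, a list of rows, each a list of 3 entries, a list of its own where there are three numbers: the shift along the world's x, y, z in m, then the turn, a rotation vector about the world's x, y, z in rad, then the opening in per cent of the stroke, from 0 (shut) to 100 (fully open). In form: [[[dx, dy, dz], [wx, wy, wz], grip], ...]. A call has 1 to 5 rows; each row shifts and turns the pose as measured when the row begins; what a row does not reach is not made up. A row lasts 1/8 s, in which the tool goes at most 62.5 mm and 10.7 degrees, less where a joint would pass 70% of its speed; a pose out of reach is approached as far as the arm can. A call with a gripper value outside its range is refused whole. The fingers move at their own pace and stop on an object; FORCE is the grip in N (left out, the last holds). Time passes only in rows, so rows that do not move let the fingers close. It gives the time, the measured TCP pose, the force and the opening at its end, in the units of the state.
- sensors.get_obs(): the state, without advancing time (a new reading comes with each control period).
- cams.camera(name): name is "side" or "top"; returns (picture, depth): 420x560x3 uint8, red, green, blue; 420x560 float32, m along the optical axis (not along the pixel's ray), 0 where there is no reading.
- cams.camera_model(name): a dict with "intrinsics" (3x3 intrinsics, pixels), "view" (4x4, takes a point from world to camera coordinates). Camera axes: x right, y down, z forward; pixel columns grow to the right and rows downward; lengths in m; the calibration is good to about 2 mm. A picture is of the moment at which its call begins. camera_model takes no time and is no camera call.
- manip.hand_in(): hands the job in, once; it reports no verdict.
The state is a dict: "clock": time; "joint_pos": joint angles; "joint_velocities": joint speeds; "tau": joint torques, N m; "position": TCP position; "ee_rot": TCP orientation; "ft_force": force on the tool from outside, world axes, zero at the start; "torque": the same for the moment, N m; "grip_width": opening from 0.0 (shut) to 1.0 (fully open).
Only numpy, scipy, OpenCV 4.12 (cv2) and the standard library are available. Lean on these libraries where they do the work, as an engineer would, in place of code of your own. Each camera call takes 0.05 s, during which the arm holds its last target.

## Working session

There is one attempt and no reset: what is moved stays moved. The work goes in short steps, Python scripts to look and compute and a shell command to move; the robot and the scene stay as the last step left them, time stands still between calls to the robot, and variables do not carry over. Pictures are saved under pics/ and viewed, and the job is handed in when it is done.

```bash
ls; mkdir -p pics
cat > h.py <<'E'
import numpy as np,cv2
from workcell import sensors,cams,manip
def snap(n,f):
    p,d=cams.camera(n); np.savez('pics/'+f+'.npz',p=p,d=d); cv2.imwrite('pics/'+f+'.png',p[:,:,::-1]); return p,d
def load(f):
    z=np.load('pics/'+f+'.npz'); return z['p'],z['d']
def world(n,u,v,z):
    m=cams.camera_model(n);K=np.array(m['intrinsics']);V=np.array(m['view'])
    c=np.linalg.inv(K)@np.array([u,v,1.])*z
    return (np.linalg.inv(V)@np.r_[c,1])[:3]
def rayz(n,u,v,h):
    a=world(n,u,v,0.);b=world(n,u,v,1.);t=(h-a[2])/(b[2]-a[2]);return a+t*(b-a)
def proj(n,P):
    m=cams.camera_model(n);K=np.array(m['intrinsics']);V=np.array(m['view'])
    c=(V@np.r_[P,1])[:3];q=K@c;return q[:2]/q[2]
def cloud(n,d):
    m=cams.camera_model(n);K=np.array(m['intrinsics']);V=np.array(m['view'])
    vv,uu=np.mgrid[:420,:560];c=np.stack([uu,vv,np.ones_like(uu)],-1)@np.linalg.inv(K).T*d[...,None]
    R=V[:3,:3];return (c-V[:3,3])@R
def crop(f,u0,v0,u1,v1,s,o):
    im=cv2.imread('pics/'+f+'.png')[v0:v1,u0:u1];cv2.imwrite('pics/'+o+'.png',cv2.resize(im,None,fx=s,fy=s,interpolation=cv2.INTER_CUBIC))
E
python3 - <<'E'
from h import *
snap('top','t0');snap('side','s0')
for n in('top','side'): print(cams.camera_model(n))
print(sensors.get_obs(), manip.tip_reach)
E
```

```text
pics
{'intrinsics': array([[446.1784952 ,   0.        , 280.47199014],
       [  0.        , 446.1784952 , 211.73530213],
       [  0.        ,   0.        ,   1.        ]]), 'view': array([[ 0.02153159, -0.99928653,  0.03102936, -0.06070941],
       [-0.99265621, -0.02506351, -0.1183447 ,  0.54118002],
       [ 0.11903797, -0.02825334, -0.99248764,  1.1786959 ],
       [ 0.        ,  0.        ,  0.        ,  1.        ]])}
{'intrinsics': array([[403.81734118,   0.        , 279.84076571],
       [  0.        , 403.81734118, 209.52745684],
       [  0.        ,   0.        ,   1.        ]]), 'view': array([[ 0.99923597, -0.03874686,  0.00511441, -0.56075923],
       [-0.01323069, -0.45849491, -0.88859854,  0.14718637],
       [ 0.03677533,  0.88785196, -0.45865725,  1.0329454 ],
       [ 0.        ,  0.        ,  0.        ,  1.        ]])}
{'clock': 0.1, 'joint_pos': array([ 1.1764    ,  0.33282834, -0.06470058,  1.46086071,  0.02161123,
        1.34991528, -0.08849377]), 'joint_velocities': array([ 1.28042219e-03, -3.08925062e-03,  2.82693143e-04, -3.50173366e-03,
       -7.44376868e-05,  3.42007135e-04,  1.14217308e-04]), 'tau': array([ 1.58031802e-03, -6.26748776e+01,  4.93092730e-02, -3.92428923e+01,
        1.62376935e-02,  6.91064561e-03,  1.64816862e-05]), 'position': array([ 0.22693497, -0.58200309,  0.2495816 ]), 'ee_rot': array([ 9.82767790e-01,  1.84843279e-01, -1.56132609e-04, -6.39105849e-04]), 'ft_force': array([-0.4507022 ,  0.56909893, -0.34376003]), 'torque': array([ 0.01919065, -0.01694411,  0.03648138]), 'grip_width': 0.9962742951272776} 0.019
```

View pics/t0.png

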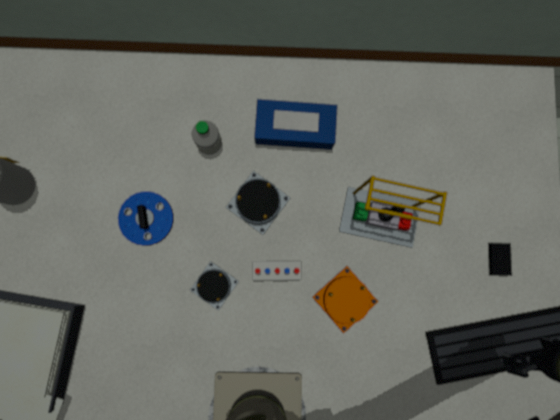

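View pics/s0.png

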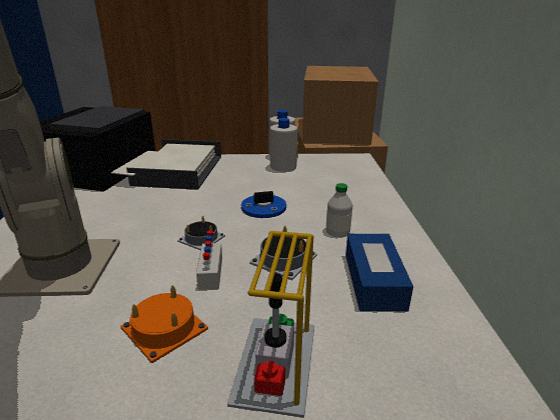

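Candidates: hub – large grey (top 258,201), small grey (213,286), orange (345,298). By the description (not orange, larger of its colour) it is the one at (258,201). The rotor is the only blue disc, at (146,217). The valve is at (382,215), with green at (362,211) and red at (405,224). I'll check these in close crops.

Run:
```python
from h import *
crop('t0',100,160,300,310,4,'t0a')
crop('t0',330,160,460,260,6,'t0b')
crop('s0',225,220,335,410,3,'s0b')
```

```text
(no output)
```

View pics/t0a.png

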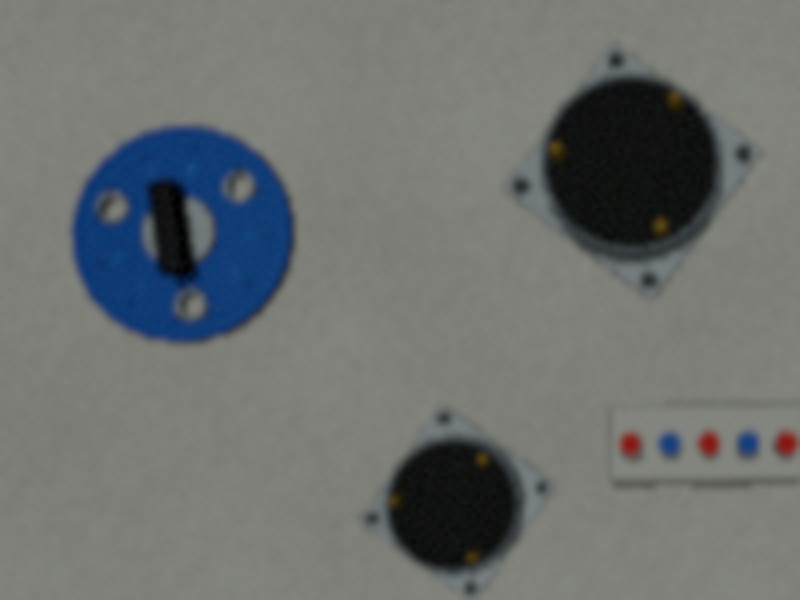

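View pics/t0b.png

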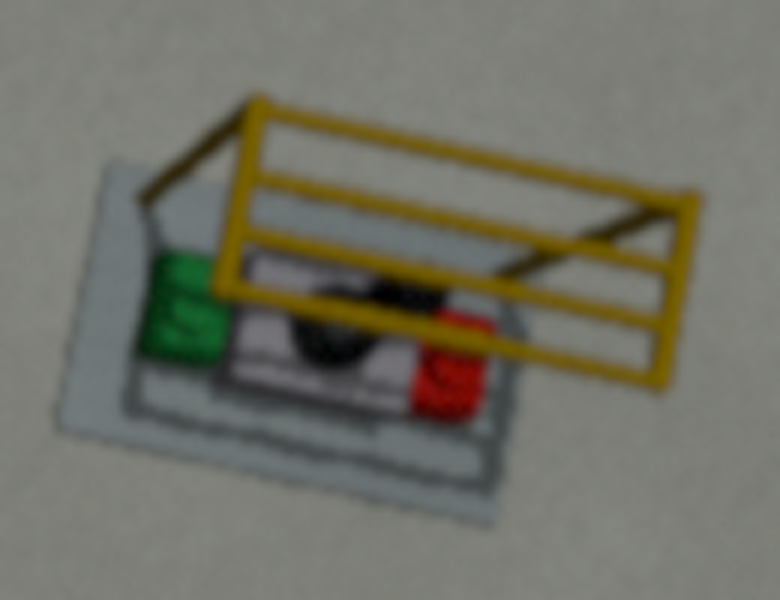

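View pics/s0b.png

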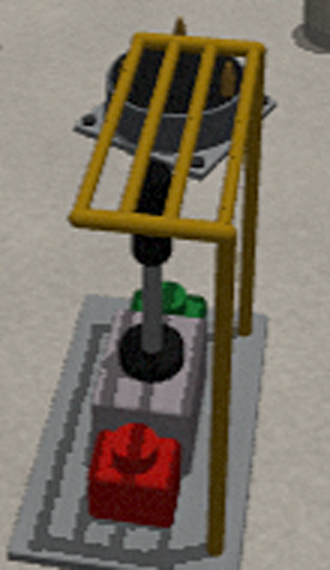

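Run:
```python
from h import *
p,d=load('t0')
f=lambda x,y,h:rayz('top',100+(x+.5)/4-.5,160+(y+.5)/4-.5,h)
H=np.array([f(190,304,.014),f(112,206,.014),f(239,184,.014)]);c=H.mean(0);print('rotor holes c',c)
for h in H: e=h-c;print(np.hypot(*e[:2]),np.degrees(np.arctan2(e[1],e[0])))
S=np.array([f(675,98,.073),f(556,148,.073),f(660,225,.073)]);c=S.mean(0);print('hub',c)
for h in S: e=h-c;print(np.hypot(*e[:2]),np.degrees(np.arctan2(e[1],e[0])))
print('handle ends',f(165,186,.055),f(180,270,.055))
# masks
hsv=cv2.cvtColor(p,cv2.COLOR_RGB2HSV)
m=cv2.inRange(hsv,(100,120,50),(125,255,255));m[:,:110]=0;m[:,185:]=0;m[:185]=0;m[255:]=0
k,_=cv2.findContours(m,cv2.RETR_EXTERNAL,cv2.CHAIN_APPROX_NONE);k=max(k,key=cv2.contourArea)
hu=cv2.convexHull(k);e=cv2.fitEllipse(hu);print('disc ell',e,rayz('top',*e[0],.010))
# hub plate corners z=?
W=cloud('top',d)
C=np.array([f(617,45,.006),f(760,153,.006),f(651,298,.006),f(504,188,.006)]);print('plate c',C.mean(0),np.linalg.norm(C-np.roll(C,1,0),axis=1))
print('hubtop z',np.median(W[195:206,253:264,2]), 'floor',np.median(W[310:330,200:220,2]))
b=(abs(W[...,2]-.045)<.006);b[:,:225]=0;b[:,295:]=0;b[:165]=0;b[240:]=0
P=W[b];print(len(P),P.mean(0),P.min(0),P.max(0))
g=lambda x,y,h:rayz('top',330+(x+.5)/6-.5,160+(y+.5)/6-.5,h)
print('valve plate',[g(*q,.008).round(4) for q in((110,160),(58,430),(492,522))])
print('guard front ends',g(222,288,.232),g(660,386,.232),'back',g(258,100,.232),g(692,196,.232))
for n,x in(('lever','top'),):
  b=(W[...,2]>.12)&(W[...,2]<.21);b[:,:370]=0;b[:,440:]=0;b[:165]=0;b[250:]=0
  print(W[b].mean(0),b.sum())
# bystanders
for n,(u,v,h) in dict(jug=(203,128,.15),gb=(296,121,.07),rack=(277,270,.05)).items(): print(n,rayz('top',u,v,h))
```

```text
rotor holes c [0.51978613 0.3215978  0.014     ]
0.05039617906937845 -169.35008911138266
0.04990291354971201 71.18490521210053
0.05055632442948486 -48.5997703210932
hub [0.57030282 0.01501097 0.073     ]
0.04905247727972877 -35.30711698595819
0.04918501721524614 84.6609331200137
0.049142599892133085 -155.1892869300042
handle ends [0.54543933 0.32214062 0.055     ] [0.49003819 0.30912548 0.055     ]
disc ell ((145.25091552734375, 218.09193420410156), (52.64986038208008, 54.47705078125), 71.41596221923828) [0.51835288 0.32115484 0.01      ]
plate c [0.57069679 0.0144855  0.006     ] [0.1275488  0.12570486 0.12638183 0.12730317]
hubtop z 0.04652105321631548 floor 0.001095083599007238
1536 [0.57083495 0.0146534  0.0463256 ] [ 0.5113746  -0.04605189  0.03908493] [0.63212054 0.07584021 0.0509914 ]
valve plate [array([ 0.6222, -0.2364,  0.008 ]), array([ 0.4952, -0.2127,  0.008 ]), array([ 0.4574, -0.4144,  0.008 ])]
guard front ends [ 0.5331033 -0.2387984  0.232    ] [ 0.49975265 -0.40657307  0.232     ] back [ 0.60625106 -0.252811    0.232     ] [ 0.57339516 -0.42055941  0.232     ]
[ 0.54973671 -0.3558414   0.18384949] 128
jug [0.73383188 0.15308421 0.15      ]
gb [ 0.78583889 -0.08361784  0.07      ]
rack [ 0.38555191 -0.04173386  0.05      ]
```

The close crops confirm the large grey hub at (258,201). Its studs are at about (268,184), (239,197) and (265,216), and the rotor holes at about (147,236), (128,211) and (160,206). The rotor needs a turn of +13.6° and green lies at +y. Now moving to the rotor.

```bash
python3 -m jog '[[[0.02,0.055,0.012],[0,0,-0.03],100],[[0.02,0.055,0.012],[0,0,-0.03],100],[[0.02,0.055,0.012],[0,0,-0.03],100],[[0.02,0.055,0],[0,0,-0.03],100],[[0.02,0.055,0],[0,0,-0.03],100]]' 40; python3 -m jog '[[[0.02,0.058,0],[0,0,-0.03],100],[[0.02,0.058,0],[0,0,0],100],[[0.02,0.058,0],[0,0,0],100],[[0.02,0.058,0],[0,0,0],100],[[0.02,0.058,0],[0,0,0],100]]'
```

```text
clock: 0.72
position: [0.3259, -0.3011, 0.283]
ee_rot: [0.994, 0.105, -0.001, -0.003]
ft_force: [1.6, -0.6, 0.6]
grip_width: 1.001
clock: 1.35
position: [0.4253, -0.005, 0.2826]
ee_rot: [0.996, 0.089, -0.001, -0.001]
ft_force: [0.3, -0.3, -0.3]
grip_width: 0.998
```

```bash
python3 -m jog '[[[0.018,0.058,-0.01],[0,0,0.01],100],[[0.018,0.058,-0.015],[0,0,0.005],100],[[0.018,0.058,-0.02],[0,0,0],100],[[0.018,0.058,-0.02],[0,0,0],100],[[0.014,0.055,-0.02],[0,0,0],100]]'
```

```text
clock: 1.98
position: [0.5116, 0.2819, 0.1989]
ee_rot: [0.996, 0.094, 0.001, -0.001]
ft_force: [1.0, -1.3, 0.1]
grip_width: 1.001
```

```bash
python3 -m jog '[[[0.008,0.030,-0.02],[0,0,0],100],[[0,0,0],[0,0,0],100]]'; python3 -c "
from h import *
snap('top','t1');snap('side','s1');crop('s1',160,80,400,260,3,'s1c');print(sensors.get_obs()['position'])"
```

```text
clock: 2.22
position: [0.5174, 0.3171, 0.1751]
ee_rot: [0.995, 0.097, -0.001, -0.002]
ft_force: [-0.1, -0.7, 0.6]
grip_width: 1.002
[0.5186644  0.31491301 0.17712898]
```

View pics/s1c.png

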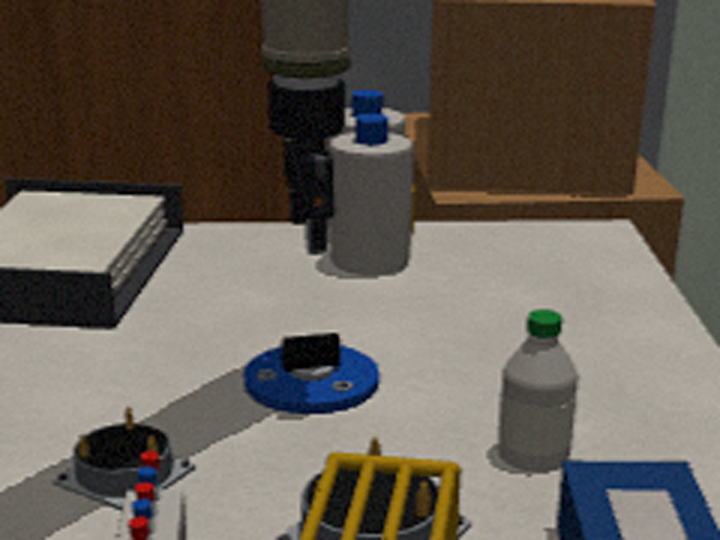

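The side crop shows the gripper straight above the rotor's handle, with the handle at about crop (312,350). Descending.

```bash
python3 -m jog '[[[0.001,0.003,-0.04],[0,0,0],100],[[0,0.002,-0.04],[0,0,0],100],[[0,0,-0.03],[0,0,0],100],[[0,0,0],[0,0,0],100]]'; python3 -c "
from h import *
o=sensors.get_obs();print(o['position'],o['ee_rot'])"
```

```text
clock: 2.82
position: [0.5239, 0.3136, 0.0694]
ee_rot: [0.996, 0.091, 0.004, -0.0]
ft_force: [0.7, -0.0, 0.7]
grip_width: 1.003
[0.52386022 0.31360488 0.06938975] [ 9.95829922e-01  9.11316321e-02  4.21579543e-03 -1.37963607e-04]
```

```bash
python3 -c "
from h import *
for i in range(4):
  snap('top','t2') if i%2 else snap('side','s2')
  o=sensors.get_obs();print(o['position'],o['ee_rot'],o['joint_pos'],o['clock'])
crop('t2',90,150,250,270,5,'t2c');crop('s2',200,120,330,230,5,'s2c')"
```

```text
[0.52466088 0.31434087 0.07099201] [ 9.95827941e-01  9.10939236e-02  5.30535293e-03 -6.79328458e-04] [ 0.01670504  0.60367275 -0.82975548  1.65900027  0.49749378  1.09135364
 -2.34539676] 2.875
[0.52502733 0.31518419 0.07196257] [ 0.99580741  0.09126812  0.00602744 -0.00118312] [ 0.01641457  0.60297767 -0.83058393  1.65784824  0.49736985  1.09144825
 -2.34547507] 2.925
[0.52514313 0.31577954 0.07236201] [ 0.99578526  0.09147868  0.00641058 -0.00150453] [ 0.01604574  0.60277155 -0.8310334   1.6573258   0.4974043   1.091252
 -2.34558613] 2.975
[0.52503831 0.31610814 0.0723567 ] [ 0.99576646  0.09167613  0.00648726 -0.00159779] [ 0.01565276  0.60286557 -0.83119801  1.65729944  0.49754415  1.09106069
 -2.34577072] 3.025
```

View pics/t2c.png

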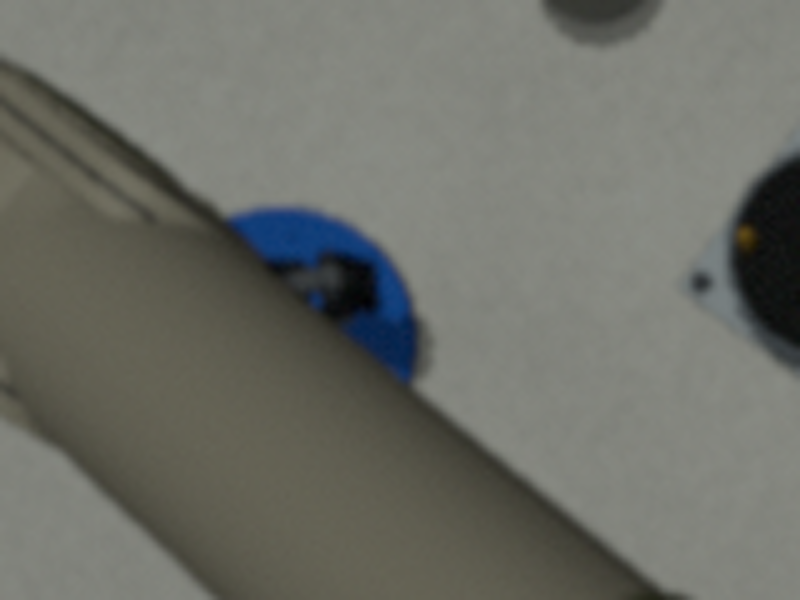

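View pics/s2c.png

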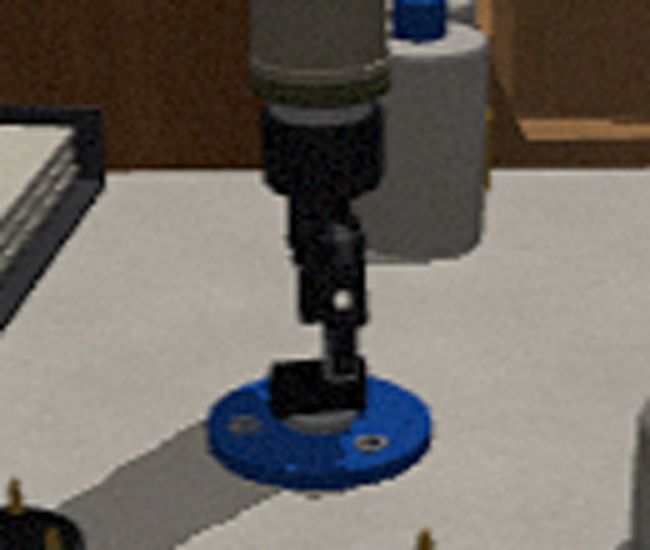

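The top crop shows the rotor mostly behind the forearm. The side crop shows the finger beside the handle's middle at crop (340,370), not touching.

```bash
cat > dl.py <<'E'
import sys,numpy as np
from scipy.spatial.transform import Rotation as R
from workcell import sensors
# args x y z toolx_angle_deg [tilt_deg tiltdir_deg]
a=list(map(float,sys.argv[1:]))
o=sensors.get_obs()
t=R.from_euler('z',a[3],degrees=True)*R.from_quat([1,0,0,0])
if len(a)>4:
    az=np.radians(a[5]); ax=np.array([np.sin(az),-np.cos(az),0])  # tilts tool z (down) towards azimuth az
    t=R.from_rotvec(ax*np.radians(a[4]))*t
c=R.from_quat(o['ee_rot'])
print('t',o['clock'],'pos',o['position'].round(4),'toolx',np.degrees(np.arctan2(*c.as_matrix()[:2,0][::-1])).round(2),'toolz',c.as_matrix()[:,2].round(3))
print('shift',(np.array(a[:3])-o['position']).round(4),'rot',(t*c.inv()).as_rotvec().round(4))
print('F',o['ft_force'].round(1),'T',o['torque'].round(2),'g',o['grip_width'].round(3),'q',o['joint_pos'].round(2))
E
python3 dl.py .5195 .3213 .042 11.1
```

```text
t 3.025 pos [0.525  0.3161 0.0724] toolx 10.52 toolz [ 0.013  0.004 -1.   ]
shift [-0.0055  0.0052 -0.0304] rot [-0.0044  0.0126  0.0101]Traceback (most recent call last):
  File "dl.py", line 14, in <module>
    print('F',o['ft_force'].round(1),'T',o['torque'].round(2),'g',o['grip_width'].round(3),'q',o['joint_pos'].round(2))
                                                                  ^^^^^^^^^^^^^^^^^^^^^
AttributeError: 'float' object has no attribute 'round'
```

```bash
sed -i "s/o\['grip_width'\].round(3)/round(o['grip_width'],3)/" dl.py; python3 -m jog '[[[-0.0055,0.005,0],[-0.004,0.012,0.01],100],[[0,0,0],[0,0,0],100]]' ; python3 dl.py .5195 .3213 .042 11.1
```

```text
clock: 3.28
position: [0.5199, 0.3221, 0.0746]
ee_rot: [0.995, 0.097, 0.001, -0.001]
ft_force: [-0.3, -0.3, 0.3]
grip_width: 0.997
t 3.275 pos [0.5199 0.3221 0.0746] toolx 11.13 toolz [ 0.002  0.002 -1.   ]
shift [-0.0004 -0.0008 -0.0326] rot [-0.0015  0.0025 -0.0006]
F [-0.3 -0.3  0.3] T [ 0.02 -0.03 -0.01] g 0.997 q [ 0.01  0.61 -0.84  1.65  0.49  1.11 -2.34]
```

```bash
python3 -m jog '[[[0,0,-0.012],[0,0,0],100],[[0,0,-0.012],[0,0,0],100],[[0,0,-0.007],[0,0,0],100],[[0,0,0],[0,0,0],100]]' ; python3 dl.py .5195 .3213 .042 11.1
```

```text
clock: 3.78
position: [0.5195, 0.3218, 0.0408]
ee_rot: [0.995, 0.097, 0.001, -0.0]
ft_force: [-0.7, 0.1, -0.2]
grip_width: 1.004
t 3.775 pos [0.5195 0.3218 0.0408] toolx 11.14 toolz [ 0.002  0.001 -1.   ]
shift [-0.     -0.0005  0.0012] rot [-0.0009  0.0016 -0.0008]
F [-0.7  0.1 -0.2] T [-0.01 -0.02  0.03] g 1.004 q [-0.01  0.65 -0.81  1.67  0.53  1.05 -2.37]
```

Excellent. Closing.

```bash
python3 -m jog '[[[0,0,0.001],[0,0,0],0],[[0,0,0],[0,0,0],0],[[0,0,0],[0,0,0],0],[[0,0,0],[0,0,0],0]]' 60; python3 -m jog '[[[0,0,0],[0,0,0],0],[[0,0,0],[0,0,0],0]]'; python3 dl.py .5195 .3213 .042 11.1
```

```text
clock: 4.28
position: [0.5201, 0.322, 0.0428]
ee_rot: [0.995, 0.097, 0.001, -0.001]
ft_force: [-0.6, -0.5, -4.0]
grip_width: 0.201
clock: 4.53
position: [0.52, 0.322, 0.0427]
ee_rot: [0.995, 0.097, 0.001, -0.001]
ft_force: [0.1, -0.5, -0.2]
grip_width: 0.199
t 4.525 pos [0.52   0.322  0.0427] toolx 11.13 toolz [ 0.003  0.001 -1.   ]
shift [-0.0005 -0.0007 -0.0007] rot [-0.0013  0.0027 -0.0006]
F [ 0.1 -0.5 -0.2] T [-0.06 -0.02  0.03] g 0.199 q [-0.01  0.64 -0.81  1.67  0.53  1.06 -2.36]
```

```bash
python3 -m jog '[[[0,0,0.02],[0,0,0],0],[[0,0,0.035],[0,0,0],0],[[0,-0.005,0.035],[0,0,0],0],[[0.005,-0.03,0.03],[0,0,0.03],0],[[0.01,-0.045,0.01],[0,0,0.05],0]]'; python3 -m jog '[[[0.008,-0.045,0],[0,0,0.05],0],[[0.008,-0.045,0],[0,0,0.05],0],[[0.006,-0.04,0],[0,0,0.03],0],[[0.003,-0.03,0],[0,0,0.02],0],[[0,0,0],[0,0,0],0]]';python3 dl.py .5705 .0148 .160 24.7
```

```text
clock: 5.15
position: [0.5313, 0.2442, 0.1798]
ee_rot: [0.99, 0.142, 0.0, -0.001]
ft_force: [1.2, -1.2, -4.7]
grip_width: 0.197
clock: 5.78
position: [0.557, 0.0754, 0.1862]
ee_rot: [0.976, 0.217, 0.002, 0.0]
ft_force: [0.1, -0.7, -4.2]
grip_width: 0.197
t 5.775 pos [0.557  0.0754 0.1862] toolx 25.04 toolz [ 0.004 -0.    -1.   ]
shift [ 0.0135 -0.0606 -0.0262] rot [ 0.      0.0042 -0.0059]
F [ 0.1 -0.7 -4.2] T [ 0.07 -0.   -0.02] g 0.197 q [ 0.55  0.38 -0.93  1.68  0.32  1.24 -1.59]
```

```bash
python3 -m jog '[[[0.005,-0.03,0],[0,0,0],0],[[0.005,-0.02,-0.01],[0,0,0],0],[[0.003,-0.006,-0.005],[0,0,0],0],[[0,0,0],[0,0,0],0],[[0,0,0],[0,0,0],0]]';python3 -c "
from h import *
snap('top','t3');snap('side','s3');crop('t3',170,130,330,250,5,'t3c');crop('s3',200,160,340,290,5,'s3c')";python3 dl.py .5705 .0148 .130 24.7
```

```text
clock: 6.4
position: [0.5694, 0.0233, 0.172]
ee_rot: [0.976, 0.219, 0.003, -0.001]
ft_force: [0.3, 0.5, -2.9]
grip_width: 0.2
t 6.5 pos [0.5694 0.0232 0.1721] toolx 25.36 toolz [ 0.005  0.002 -1.   ]
shift [ 0.0011 -0.0084 -0.0421] rot [-0.0023  0.0048 -0.0115]
F [-0.6 -0.2 -4.2] T [ 0.02  0.02 -0.02] g 0.2 q [ 0.62  0.41 -0.91  1.68  0.34  1.22 -1.49]
```

View pics/t3c.png

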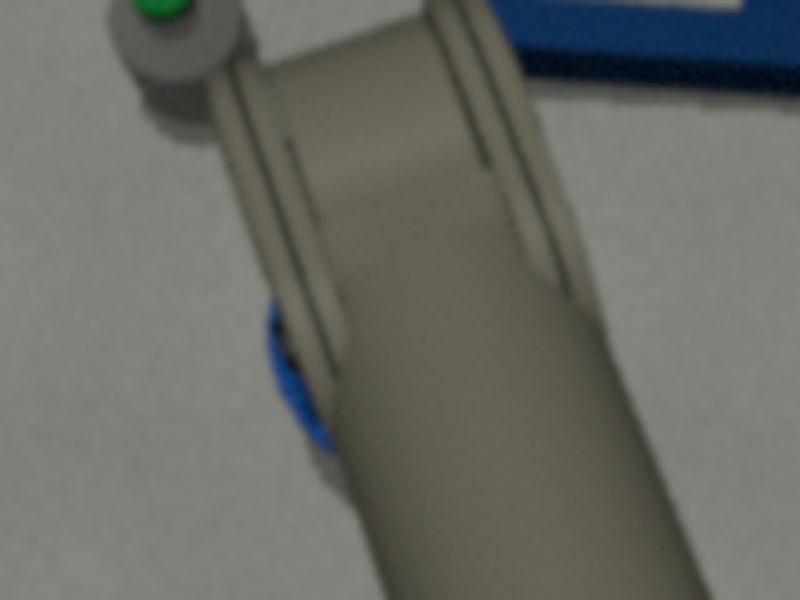

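View pics/s3c.png

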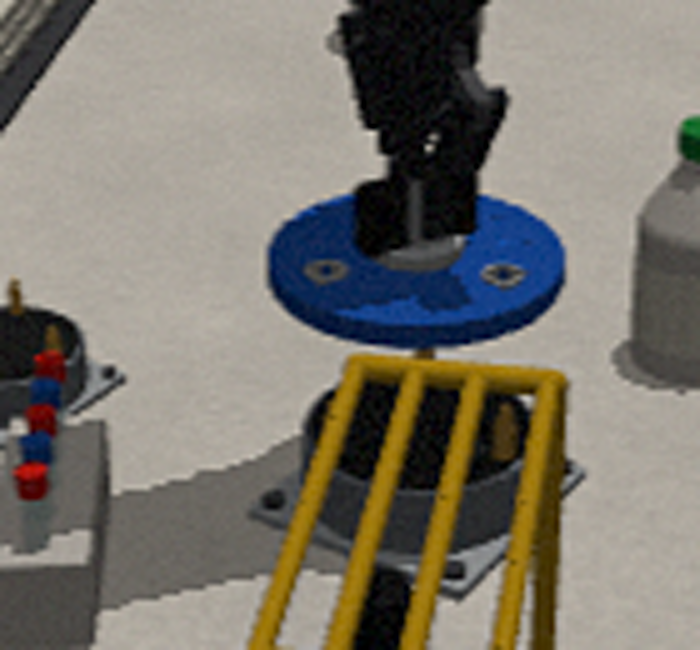

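The top view is blocked by the forearm. The side crop shows the rotor held level, with holes at crop (326,270) and (503,273), and studs at crop (505,430) and (425,355). I'll check the rotor's pose in the hand from the side camera, using the hub studs in the same view.

Run:
```python
from h import *
o=sensors.get_obs();z=o['position'][2]
f=lambda x,y,h:rayz('side',200+(x+.5)/5-.5,160+(y+.5)/5-.5,h)
H=[f(326,270,z-.028),f(503,273,z-.028)]
c=o['position']
for h in H: e=h-c;print(h,np.hypot(*e[:2]),np.degrees(np.arctan2(e[1],e[0])))
print('expected angles', [25.0-180+120*k for k in range(3)])
for k in (-35.3,84.7,204.7):
  a=np.radians(k);P=[.5705+.05*np.cos(a),.0148+.05*np.sin(a),.075]; print('stud',k,proj('side',P),'crop5',(proj('side',P)-[200,160])*5)
P,d=load('s3')
m=cv2.inRange(cv2.cvtColor(P,cv2.COLOR_RGB2HSV),(100,120,50),(125,255,255));m[:190]=0;m[235:]=0;m[:,:245]=0;m[:,320:]=0
k,_=cv2.findContours(m,0,1);k=max(k,key=cv2.contourArea);print(cv2.boundingRect(k),'expect sides', [proj('side',c+np.array([s*.075,0,-.028])) for s in(-1,1)],proj('side',c+np.array([0,-.075,-.042])),proj('side',c+np.array([0,.075,-.028])))
crop('s0',235,215,335,290,8,'s0h')
```

```text
[0.52372073 0.00476419 0.14414306] 0.04927507222650576 -158.0256835812299
[ 0.61028972 -0.0008967   0.14414306] 0.04744920859941153 -30.52366602635582
expected angles [-155.0, -35.0, 85.0]
stud -35.3 [300.26566836 241.125647  ] crop5 [501.32834178 405.62823498]
stud 84.7 [284.26533237 225.76947362] crop5 [421.32666185 328.84736812]
stud 204.7 [265.69498387 239.99512157] crop5 [328.47491936 399.97560783]
(254, 199, 59, 31) expect sides [array([252.98318266, 210.29901053]), array([312.9896595 , 209.50220733])] [284.4804053  229.86578833] [281.77688044 196.95870962]
```

View pics/s0h.png

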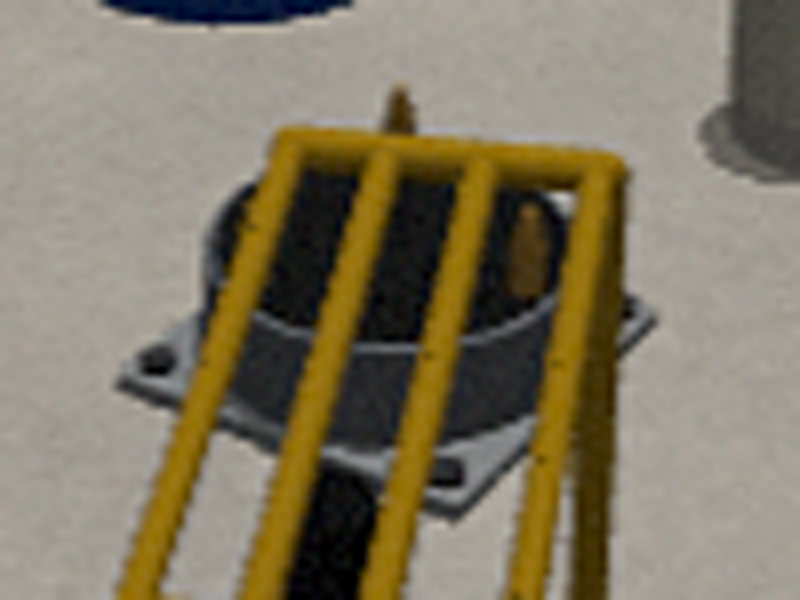

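```bash
python3 -m jog '[[[0.0015,-0.0045,-0.015],[-0.001,0.0025,-0.006],0],[[0,-0.004,-0.015],[-0.001,0.0025,-0.006],0],[[0,0,-0.010],[0,0,0],0],[[0,0,0],[0,0,0],0],[[0,0,0],[0,0,0],0]]';python3 -c "
from h import *
snap('side','s4');crop('s4',240,190,330,250,8,'s4c')";python3 dl.py .5715 .0148 .128 24.7
```

```text
clock: 7.12
position: [0.5704, 0.0147, 0.1285]
ee_rot: [0.977, 0.214, -0.001, -0.0]
ft_force: [-0.3, -0.5, -3.8]
grip_width: 0.199
t 7.175 pos [0.5704 0.0147 0.1286] toolx 24.67 toolz [-0.002  0.    -1.   ]
shift [ 0.0011  0.0001 -0.0006] rot [-0.0004 -0.0018  0.0005]
F [-1.   0.4 -4.8] T [ 0.01  0.   -0.03] g 0.199 q [ 0.6   0.46 -0.88  1.71  0.38  1.15 -1.52]
```

View pics/s4c.png

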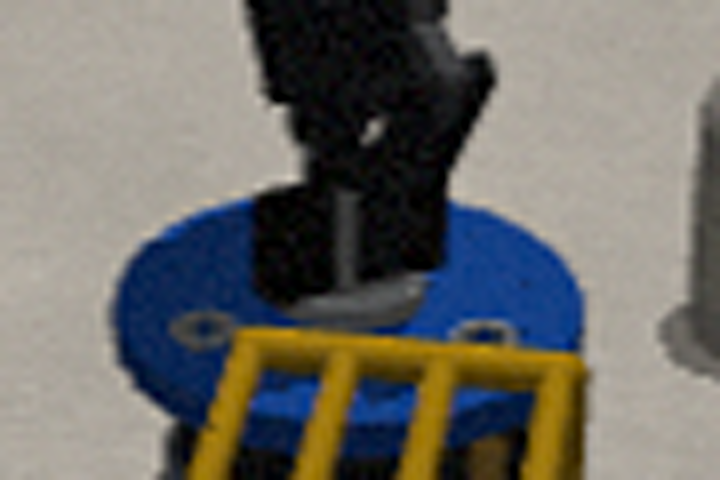

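Run:
```python
from h import *
c=np.array([.5704,.0147,.1286])
print('disc edges exp',[proj('side',c+np.array([s*.075,0,-.030])) for s in(-1,1)],'obs 253.7..312.5')
for k in(-155.3,-35.3):
  a=np.radians(k);print('hole exp',proj('side',c+np.array([.05*np.cos(a),.05*np.sin(a),-.028])))
print('obs 265.0,230.7 ; 300.1,231.7')
h=np.array([.5705,.0148,0])
print('plate corners exp', [proj('side',h+np.array([.0919*np.cos(np.radians(t)),.0919*np.sin(np.radians(t)),.006])).round(1) for t in (9.7,99.7,189.7,279.7)],'obs L(249.2,262.2) R(316.7,254.4) B(291.4,279.6)')
print('rim', [proj('side',h+np.array([s*.062,0,.045])).round(1) for s in(-1,1)],'obs L 260.0 R 306')
```

```text
disc edges exp [array([253.76361222, 227.86630255]), array([312.98244699, 226.98531408])] obs 253.7..312.5
hole exp [265.54176033 231.19402596]
hole exp [300.52231551 232.30326081]
obs 265.0,230.7 ; 300.1,231.7
plate corners exp [array([316.7, 254. ]), array([276.2, 239.9]), array([248.5, 261.9]), array([291.2, 278.8])] obs L(249.2,262.2) R(316.7,254.4) B(291.4,279.6)
rim [array([259.3, 245.8]), array([307.1, 245. ])] obs L 260.0 R 306
```

The side crop shows holes at (265.0,230.7) and (300.1,231.7). By this camera the rotor sits 1–2 mm short in x relative to the studs, so I'll shift it +1.5 mm and lower slowly while watching the force.

```bash
python3 -m jog '[[[0.0015,0,-0.004],[0,-0.0015,0],0],[[0,0,-0.004],[0,0,0],0],[[0,0,-0.003],[0,0,0],0],[[0,0,0],[0,0,0],0]]';python3 dl.py .572 .0148 .0877 24.7;python3 -m jog '[[[0,0,-0.004],[0,0,0],0],[[0,0,-0.003],[0,0,0],0],[[0,0,0],[0,0,0],0]]';python3 dl.py .572 .0148 .0877 24.7
```

```text
clock: 7.68
position: [0.5724, 0.0149, 0.1175]
ee_rot: [0.977, 0.214, 0.001, -0.0]
ft_force: [0.3, 0.5, -3.8]
grip_width: 0.204
t 7.675 pos [0.5724 0.0149 0.1175] toolx 24.68 toolz [ 0.001  0.    -1.   ]
shift [-0.0004 -0.0001 -0.0298] rot [-0.0003  0.0011  0.0004]
F [ 0.3  0.5 -3.8] T [0.04 0.04 0.  ] g 0.204 q [ 0.59  0.47 -0.87  1.72  0.39  1.13 -1.53]
clock: 8.05
position: [0.5724, 0.0148, 0.1101]
ee_rot: [0.977, 0.214, 0.001, 0.0]
ft_force: [-0.4, -0.3, -4.1]
grip_width: 0.203
t 8.05 pos [0.5724 0.0148 0.1101] toolx 24.68 toolz [ 0.001  0.    -1.   ]
shift [-0.0004 -0.     -0.0224] rot [-0.0002  0.0012  0.0004]
F [-0.4 -0.3 -4.1] T [ 0.   -0.08  0.01] g 0.203 q [ 0.59  0.48 -0.86  1.73  0.4   1.12 -1.54]
```

Underside is now at z≈0.067, below the stud tops (0.075), with no contact force, so all three studs are in their holes. Continuing.

```bash
python3 -m jog '[[[0,0,-0.004],[0,0,0],0],[[0,0,-0.004],[0,0,0],0],[[0,0,0],[0,0,0],0]]';python3 dl.py .572 .0148 .0877 24.7;python3 -m jog '[[[0,0,-0.004],[0,0,0],0],[[0,0,-0.004],[0,0,0],0],[[0,0,0],[0,0,0],0]]';python3 dl.py .572 .0148 .0877 24.7
```

```text
clock: 8.43
position: [0.5724, 0.0149, 0.1015]
ee_rot: [0.977, 0.214, 0.001, -0.0]
ft_force: [0.4, -0.4, -3.2]
grip_width: 0.199
t 8.425 pos [0.5724 0.0149 0.1015] toolx 24.67 toolz [ 0.001  0.    -1.   ]
shift [-0.0004 -0.0001 -0.0138] rot [-0.0003  0.0011  0.0004]
F [ 0.4 -0.4 -3.2] T [-0.02 -0.04 -0.01] g 0.199 q [ 0.58  0.49 -0.86  1.73  0.41  1.1  -1.54]
clock: 8.8
position: [0.5724, 0.0148, 0.0929]
ee_rot: [0.977, 0.214, 0.001, -0.0]
ft_force: [0.7, -0.5, -4.5]
grip_width: 0.2
t 8.8 pos [0.5724 0.0148 0.0929] toolx 24.67 toolz [ 0.001  0.    -1.   ]
shift [-0.0004 -0.     -0.0052] rot [-0.0002  0.0011  0.0005]
F [ 0.7 -0.5 -4.5] T [0.04 0.03 0.02] g 0.2 q [ 0.58  0.5  -0.85  1.74  0.42  1.09 -1.55]
```

```bash
python3 -m jog '[[[0,0,-0.003],[0,0,0],0],[[0,0,-0.0015],[0,0,0],0],[[0,0,-0.0015],[0,0,0],0]]';python3 dl.py .572 .0148 .0877 24.7
```

```text
clock: 9.18
position: [0.5726, 0.0148, 0.0876]
ee_rot: [0.977, 0.214, 0.001, 0.0]
ft_force: [-10.5, -2.5, 20.3]
grip_width: 0.2
t 9.175 pos [0.5726 0.0148 0.0876] toolx 24.66 toolz [ 0.001 -0.    -1.   ]
shift [-0.0006 -0.      0.0001] rot [0.0003 0.0013 0.0006]
F [-10.5  -2.5  20.3] T [-0.32  2.08  0.05] g 0.2 q [ 0.58  0.51 -0.85  1.75  0.43  1.08 -1.55]
```

```bash
python3 -m jog '[[[0,0,0],[0,0,0],0],[[0,0,0.0003],[0,0,0],0]]';python3 dl.py .572 .0148 .0877 24.7; python3 -m jog '[[[0,0,0],[0,0,0],60],[[0,0,0],[0,0,0],100],[[0,0,0],[0,0,0],100],[[0,0,0],[0,0,0],100]]';python3 dl.py .572 .0148 .0877 24.7
```

```text
clock: 9.43
position: [0.5728, 0.0149, 0.0881]
ee_rot: [0.977, 0.214, 0.001, 0.0]
ft_force: [0.2, -0.7, -4.3]
grip_width: 0.201
t 9.425 pos [0.5728 0.0149 0.0881] toolx 24.67 toolz [ 0.002 -0.    -1.   ]
shift [-0.0008 -0.0001 -0.0004] rot [0.0003 0.0018 0.0006]
F [ 0.2 -0.7 -4.3] T [-0.01 -0.03 -0.04] g 0.201 q [ 0.58  0.51 -0.85  1.74  0.43  1.08 -1.55]
clock: 9.93
position: [0.5738, 0.0151, 0.0891]
ee_rot: [0.977, 0.214, 0.002, 0.001]
ft_force: [-0.5, -0.4, 0.6]
grip_width: 0.996
t 9.925 pos [0.5738 0.0151 0.0891] toolx 24.66 toolz [ 0.004 -0.    -1.   ]
shift [-0.0018 -0.0003 -0.0014] rot [0.0002 0.0042 0.0006]
F [-0.5 -0.4  0.6] T [ 0.05  0.01 -0.  ] g 0.996 q [ 0.58  0.51 -0.85  1.74  0.43  1.08 -1.55]
```

```bash
python3 -m jog '[[[0,0,0.02],[0,0.003,0],100],[[0,0,0.04],[0,0,0],100],[[0,0,0.05],[0,0,0],100],[[-0.02,-0.02,0.05],[0,0,-0.08],100],[[-0.04,-0.03,0.02],[0,0,-0.1],0]]'; python3 -m jog '[[[-0.035,-0.045,0],[0,0,-0.1],0],[[-0.035,-0.045,0],[0,0,-0.1],0],[[-0.03,-0.05,0],[0,0,-0.1],0],[[-0.02,-0.05,0],[0,0,-0.05],0],[[0,-0.04,0],[0,0,0],0]]';python3 dl.py .4236 -.350 .25 -10.6 45 -10.6
```

```text
clock: 10.55
position: [0.5129, -0.032, 0.2785]
ee_rot: [0.992, 0.126, 0.001, -0.002]
ft_force: [0.0, -1.4, 1.0]
grip_width: 0.819
clock: 11.18
position: [0.3885, -0.265, 0.2888]
ee_rot: [0.999, -0.053, 0.007, 0.004]
ft_force: [1.0, -0.9, -0.2]
grip_width: 0.002
t 11.175 pos [ 0.3885 -0.265   0.2888] toolx -6.02 toolz [ 0.013 -0.008 -1.   ]
shift [ 0.0351 -0.085  -0.0388] rot [-0.1052 -0.765  -0.0732]
F [ 1.  -0.9 -0.2] T [ 0.04  0.   -0.02] g 0.002 q [ 1.18 -0.01 -0.67  1.77 -0.01  1.36 -1.16]
```

```bash
python3 -m jog '[[[0.01,-0.03,0],[-0.02,-0.15,-0.02],0],[[0.01,-0.03,0],[-0.02,-0.16,-0.02],0],[[0.01,-0.02,0],[-0.02,-0.16,-0.02],0],[[0,0,0],[-0.02,-0.16,-0.015],0],[[0,0,0],[-0.02,-0.13,0],0]]';python3 dl.py .4236 -.350 .25 -10.6 45 -10.6;python3 -c "
from h import *
snap('top','t5');snap('side','s5');crop('t5',200,150,330,250,6,'t5c')"
```

```text
clock: 11.8
position: [0.4216, -0.3501, 0.2985]
ee_rot: [0.915, -0.085, 0.393, 0.036]
ft_force: [1.0, 0.9, 0.6]
grip_width: 0.002
t 11.8 pos [ 0.4216 -0.3501  0.2985] toolx -10.71 toolz [ 0.713 -0.133 -0.689]
shift [ 0.002   0.0001 -0.0485] rot [0.0037 0.0255 0.0008]
F [1.  0.9 0.6] T [0.22 0.66 0.05] g 0.002 q [ 1.28 -0.21 -0.34  2.14 -0.92  0.76 -0.29]
```

View pics/t5.png

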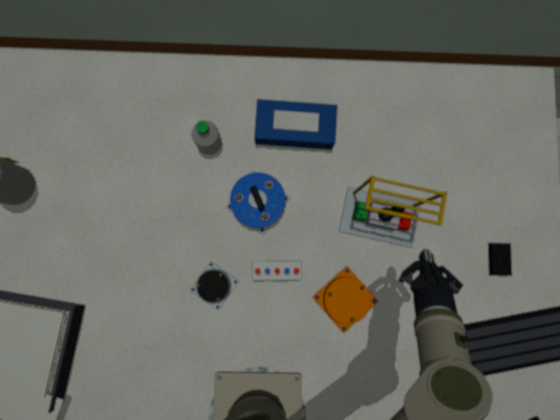

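View pics/t5c.png

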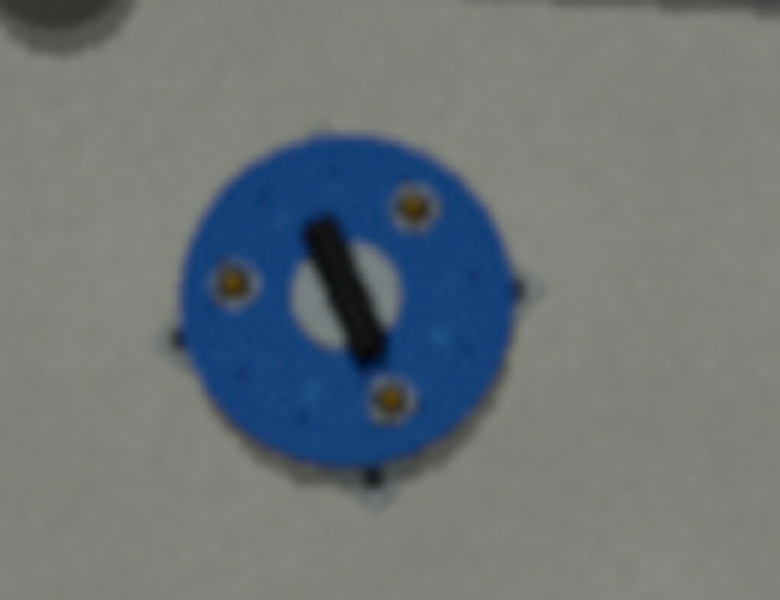

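View pics/s5.png

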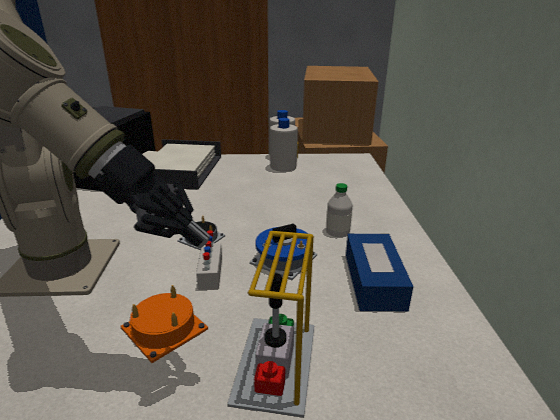

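The rotor sits on the hub: in the crop the studs are centred in the holes at (232,282), (415,208) and (392,400). The lever is upright and nothing else has moved. Checking the valve estimate against the side view, then descending.

Run:
```python
from h import *
p,d=load('t5');W=cloud('top',d)
for n,b in (('disc',(slice(190,196),slice(237,262))),):
  print(np.median(W[178:186,245:262,2]))
c=np.array([.540,-.326,0]);vx=np.array([.983,-.184,0]);vy=np.array([.184,.983,0]);z=np.array([0,0,1.])
V=lambda x,y,h:c+x*vx/1000+y*vy/1000+h*z/1000
im=cv2.imread('pics/s5.png');im2=cv2.imread('pics/t5.png')
pts=[V(0,0,170),V(0,0,140),V(0,0,200),V(-22,85,232),V(-22,-85,232),V(48,-85,232),V(48,85,232),V(-65,-105,8),V(65,-105,8),V(-65,105,8)]
s=5
a=cv2.resize(im[215:415,215:335],None,fx=3,fy=3,interpolation=2);b=cv2.resize(im2[160:260,330:460],None,fx=6,fy=6,interpolation=2)
for P in pts:
  q=(proj('side',P)-[215,215]+.5)*3;cv2.circle(a,tuple(q.astype(int)),3,(255,0,255),-1)
  q=(proj('top',P)-[330,160]+.5)*6;cv2.circle(b,tuple(q.astype(int)),4,(255,0,255),-1)
cv2.imwrite('pics/ova.png',a);cv2.imwrite('pics/ovb.png',b)
```

```text
0.0595448357040628
```

View pics/ova.png

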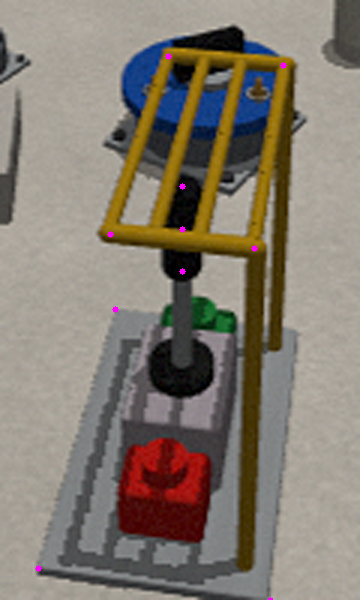

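View pics/ovb.png

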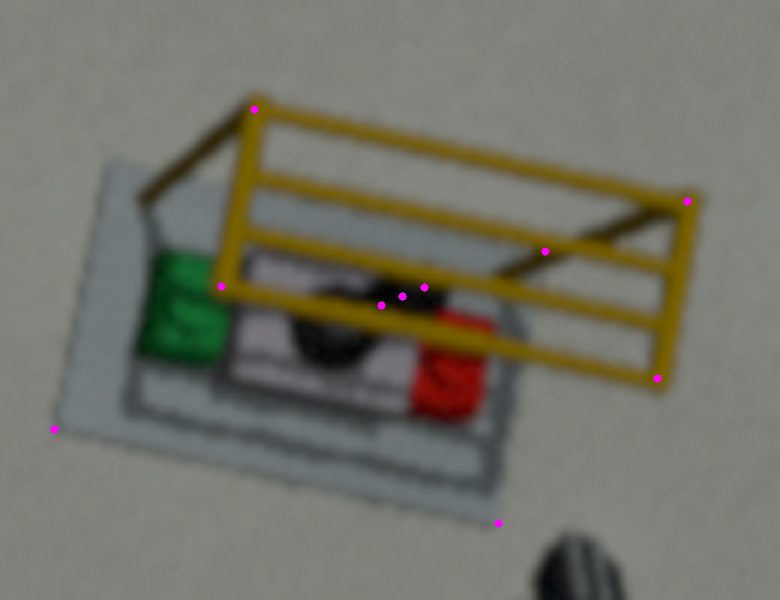

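The overlay matches the valve, guard rods and lever in both views, to within about 1 px. The disc top measures 0.0595 m where 0.059 is home. Descending in front of the valve.

```bash
python3 -m jog '[[[0,0,-0.045],[0,0.012,0],0],[[0,0,-0.045],[0,0.012,0],0],[[0,0,-0.04],[0,0,0],0],[[0,0,-0.015],[0,0,0],0],[[0,0,0],[0,0,0],0]]' ;python3 dl.py .4236 -.350 .147 -10.6 45 -10.6
```

```text
clock: 12.52
position: [0.4283, -0.3471, 0.1565]
ee_rot: [0.921, -0.077, 0.379, 0.034]
ft_force: [0.9, -0.6, 0.5]
grip_width: 0.001
t 12.525 pos [ 0.4283 -0.3471  0.1565] toolx -9.43 toolz [ 0.694 -0.122 -0.71 ]
shift [-0.0047 -0.0029 -0.0095] rot [ 0.0039 -0.0046 -0.0159]
F [ 0.9 -0.6  0.5] T [ 0.15  0.7  -0.03] g 0.001 q [ 1.22  0.01 -0.35  2.28 -1.18  0.51  0.1 ]
```

```bash
python3 -m jog '[[[0.015,-0.004,-0.007],[0.004,-0.004,-0.012],0],[[0.02,-0.005,-0.003],[0,0,0],0],[[0.01,-0.003,0],[0,0,0],0],[[0,0,0],[0,0,0],0]]' ;python3 dl.py .4776 -.3601 .147 -10.6 45 -10.6; python3 -c "
from h import *
snap('top','t6');snap('side','s6');crop('t6',330,160,460,260,6,'t6c');crop('s6',170,200,330,410,3,'s6c')"
```

```text
clock: 13.02
position: [0.4799, -0.3599, 0.1542]
ee_rot: [0.919, -0.08, 0.384, 0.035]
ft_force: [0.1, -0.4, 0.1]
grip_width: 0.001
t 13.025 pos [ 0.4799 -0.3599  0.1542] toolx -9.81 toolz [ 0.7   -0.125 -0.703]
shift [-0.0023 -0.0002 -0.0072] rot [ 0.0038  0.0054 -0.011 ]
F [ 0.1 -0.4  0.1] T [0.11 0.76 0.02] g 0.001 q [ 1.16  0.1  -0.38  2.19 -1.17  0.42  0.05]
```

View pics/t6c.png

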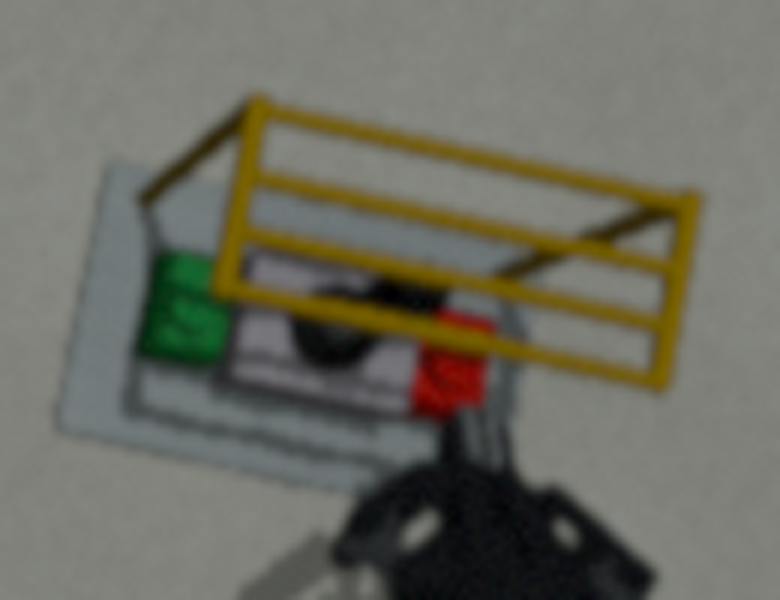

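View pics/s6c.png

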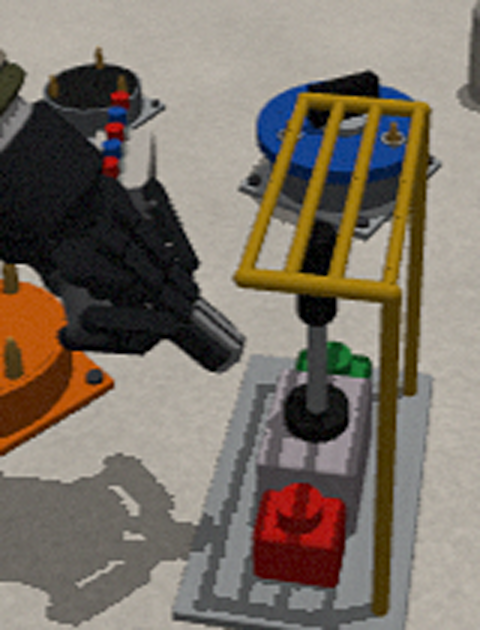

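The tool is in front of the valve. The fingertip is at side crop (238,350) and its line passes about 40 mm to the red side of the lever. Going in under the front rod.

```bash
python3 -m jog '[[[0.01,-0.002,-0.01],[0.003,0.004,-0.01],0],[[0.012,-0.003,-0.002],[0,0,0],0],[[0.012,-0.003,0],[0,0,0],0],[[0,0,0],[0,0,0],0]]' ;python3 dl.py .5229 -.3686 .147 -10.6 45 -10.6
```

```text
clock: 13.62
position: [0.5147, -0.3686, 0.1408]
ee_rot: [0.92, -0.086, 0.381, 0.036]
ft_force: [0.1, -0.4, 0.1]
grip_width: 0.003
t 13.625 pos [ 0.5147 -0.3686  0.1408] toolx -10.67 toolz [ 0.695 -0.131 -0.707]
shift [ 0.0082 -0.      0.0062] rot [0.0003 0.0001 0.0015]
F [ 0.1 -0.4  0.1] T [0.17 0.75 0.01] g 0.003 q [ 1.12  0.19 -0.4   2.13 -1.15  0.35  0.01]
```

```bash
python3 -m jog '[[[0.006,0,0.004],[0,0,0],0],[[0.002,0,0.001],[0,0,0],0],[[0,0,0],[0,0,0],0]]' ;python3 dl.py .5229 -.3686 .147 -10.6 45 -10.6; python3 -c "
from h import *
snap('top','t7');snap('side','s7');crop('t7',330,160,460,260,6,'t7c');crop('s7',200,210,330,360,4,'s7c')"
```

```text
clock: 14.0
position: [0.5231, -0.3686, 0.1462]
ee_rot: [0.92, -0.086, 0.381, 0.036]
ft_force: [-0.5, -0.6, -0.3]
grip_width: -0.001
t 14.0 pos [ 0.5231 -0.3686  0.1462] toolx -10.66 toolz [ 0.695 -0.131 -0.707]
shift [-0.0002 -0.      0.0008] rot [0.0004 0.0001 0.0015]
F [-0.5 -0.6 -0.3] T [ 0.13  0.71 -0.  ] g -0.001 q [ 1.1   0.19 -0.39  2.11 -1.12  0.34 -0.04]
```

View pics/s7c.png

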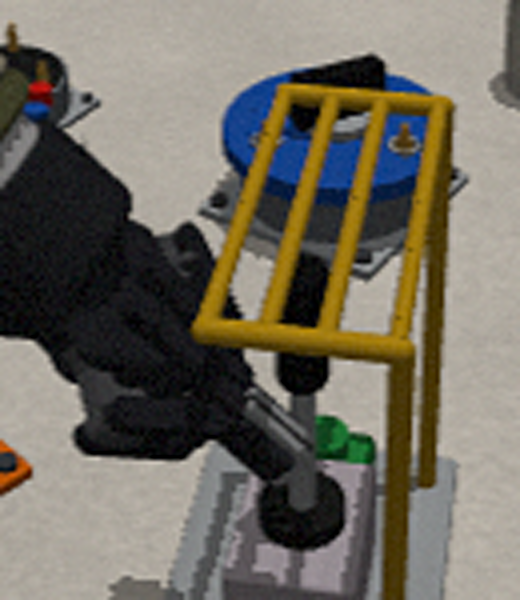

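View pics/t7c.png

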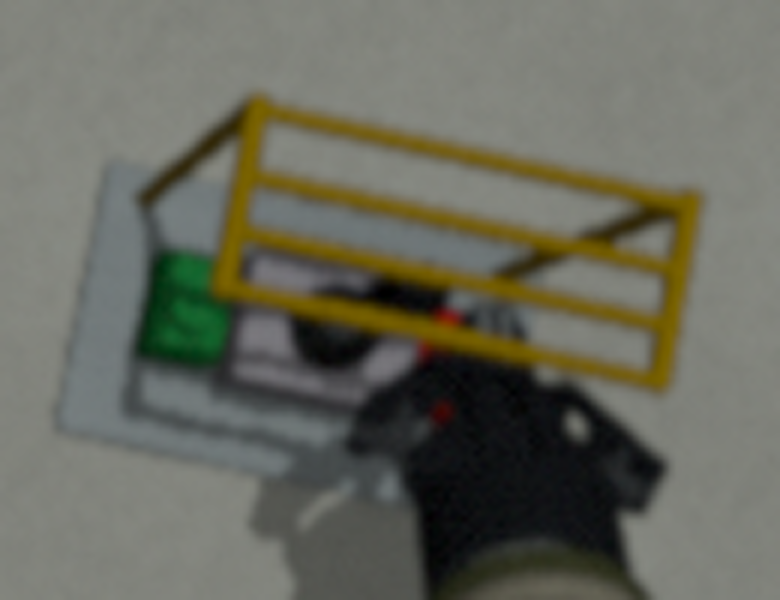

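Run:
```python
from h import *
from scipy.spatial.transform import Rotation as R
c=np.array([.5231,-.3686,.1462]);M=R.from_quat([.92,-.086,.381,.036]).as_matrix()
q=lambda P:((proj('side',P)-[200,210]+.5)*4).round()
for n,v in dict(tcp=(0,0,0),tip=(0,0,.019),tip_up=(.011,0,.019),tip_dn=(-.011,0,.019),tcp_up=(.011,0,0)).items():
  P=c+M@np.array(v);print(n,P.round(3),q(P))
for h in(.14,.17,.2): print(h,q(np.array([.54,-.326,h])))
p,d=load('s7');W=cloud('side',d)
for (x,y) in((240,440),(270,430),(290,450),(300,460),(302,480),(302,420),(300,370),(270,460)):
  print((x,y),W[210+y//4,200+x//4].round(3))
```

```text
tcp [ 0.523 -0.369  0.146] [265. 440.]
tip [ 0.536 -0.371  0.133] [297. 469.]
tip_up [ 0.544 -0.373  0.141] [316. 457.]
tip_dn [ 0.529 -0.37   0.125] [279. 481.]
tcp_up [ 0.531 -0.37   0.154] [284. 428.]
0.14 [303. 382.]
0.17 [303. 326.]
0.2 [303. 269.]
(240, 440) [ 0.514 -0.379  0.155]
(270, 430) [ 0.525 -0.375  0.157]
(290, 450) [ 0.533 -0.376  0.147]
(300, 460) [ 0.538 -0.378  0.143]
(302, 480) [ 0.539 -0.331  0.087]
(302, 420) [ 0.539 -0.331  0.122]
(300, 370) [ 0.539 -0.336  0.155]
(270, 460) [ 0.525 -0.383  0.148]
```

The finger lies alongside the lever on the red side. Depth puts its tip at (0.538,-0.378,0.143), with the lever stalk 40+ mm away. Pushing towards green (+y of the valve) in small steps while watching the force.

```bash
python3 -m jog '[[[0.002,0.010,0],[0,0,0],0],[[0.002,0.008,0],[0,0,0],0],[[0.002,0.008,0],[0,0,0],0]]' ;python3 dl.py .5312 -.326 .147 -10.6 45 -10.6; python3 -m jog '[[[0.002,0.010,0],[0,0,0],0],[[0.002,0.008,0],[0,0,0],0],[[0,0,0],[0,0,0],0]]' ;python3 dl.py .5312 -.326 .147 -10.6 45 -10.6
```

```text
clock: 14.48
position: [0.5286, -0.3421, 0.1462]
ee_rot: [0.92, -0.087, 0.381, 0.037]
ft_force: [-2.1, -2.7, 2.1]
grip_width: 0.001
t 14.475 pos [ 0.5286 -0.3421  0.1462] toolx -10.78 toolz [ 0.694 -0.134 -0.707]
shift [0.0026 0.0161 0.0008] rot [ 0.0009 -0.      0.0041]
F [-2.1 -2.7  2.1] T [-0.24  0.79 -0.41] g 0.001 q [ 1.07  0.16 -0.42  2.15 -1.14  0.3  -0.06]
clock: 14.85
position: [0.5321, -0.3242, 0.1464]
ee_rot: [0.92, -0.088, 0.381, 0.038]
ft_force: [-1.6, -4.7, 0.8]
grip_width: 0.002
t 14.85 pos [ 0.5321 -0.3242  0.1464] toolx -10.84 toolz [ 0.694 -0.138 -0.707]
shift [-0.0009 -0.0018  0.0006] rot [ 0.0032 -0.0003  0.0074]
F [-1.6 -4.7  0.8] T [-0.45  0.82 -0.62] g 0.002 q [ 1.05  0.14 -0.44  2.17 -1.15  0.27 -0.08]
```

```bash
python3 -m jog '[[[0.001,0.008,0],[0,0,0.003],0],[[0.001,0.006,0],[0,0,0.003],0],[[0,0,0],[0,0,0],0]]' ;python3 dl.py .5342 -.310 .147 -10.6 45 -10.6; python3 -c "
from h import *
snap('top','t8');snap('side','s8');crop('t8',330,160,460,260,6,'t8c');crop('s8',200,210,330,360,4,'s8c')"
```

```text
clock: 15.22
position: [0.533, -0.314, 0.1469]
ee_rot: [0.919, -0.088, 0.381, 0.04]
ft_force: [-1.8, -5.6, 1.2]
grip_width: 0.0
t 15.225 pos [ 0.533  -0.314   0.1469] toolx -10.71 toolz [ 0.694 -0.141 -0.706]
shift [0.0012 0.004  0.0001] rot [0.0067 0.     0.0086]
F [-1.8 -5.6  1.2] T [-0.67  0.75 -0.82] g 0.0 q [ 1.04  0.12 -0.45  2.19 -1.16  0.26 -0.09]
```

View pics/s8c.png

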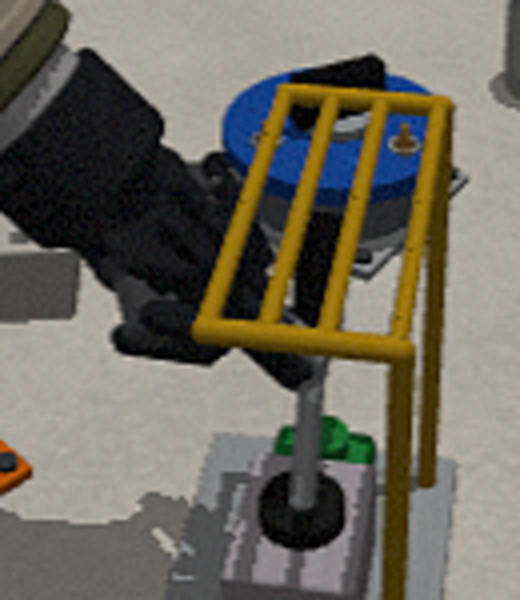

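View pics/t8c.png

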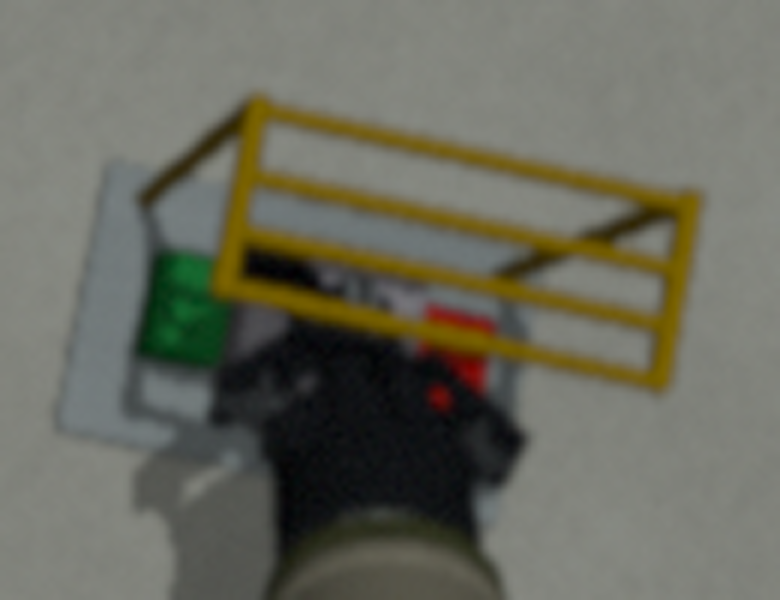

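The lever is leaning to green: the grip is at top crop (280,265) and the finger tip at (365,290). Pushing on to the stop.

```bash
python3 -m jog '[[[0.001,0.008,0],[0.004,0,0.005],0],[[0.001,0.005,0],[0.003,0,0.003],0],[[0,0.002,0],[0,0,0],0]]' ;python3 dl.py .5352 -.305 .147 -10.6 45 -10.6;  python3 -m jog '[[[0.001,0.005,0],[0,0,0],0],[[0.001,0.003,0],[0,0,0],0]]' ;python3 dl.py .5352 -.305 .147 -10.6 45 -10.6
```

```text
clock: 15.7
position: [0.5333, -0.3052, 0.1479]
ee_rot: [0.919, -0.09, 0.381, 0.04]
ft_force: [-1.7, -6.4, 0.7]
grip_width: -0.002
t 15.7 pos [ 0.5333 -0.3052  0.1479] toolx -11.02 toolz [ 0.694 -0.141 -0.706]
shift [ 0.0019  0.0002 -0.0009] rot [0.0046 0.0008 0.0117]
F [-1.7 -6.4  0.7] T [-0.87  0.83 -1.1 ] g -0.002 q [ 1.03  0.11 -0.46  2.2  -1.17  0.25 -0.1 ]
clock: 15.95
position: [0.5334, -0.3031, 0.1488]
ee_rot: [0.918, -0.094, 0.382, 0.044]
ft_force: [-5.6, -9.7, 0.3]
grip_width: 0.002
t 15.95 pos [ 0.5334 -0.3031  0.1488] toolx -11.35 toolz [ 0.693 -0.153 -0.705]
shift [ 0.0018 -0.0019 -0.0018] rot [0.0098 0.0014 0.0225]
F [-5.6 -9.7  0.3] T [-1.31  1.58 -1.55] g 0.002 q [ 1.03  0.1  -0.46  2.21 -1.17  0.23 -0.12]
```

```bash
python3 -m jog '[[[0.001,0.006,-0.001],[0.004,0,0.008],0],[[0.001,0.006,-0.001],[0.003,0,0.006],0],[[0.001,0.006,0],[0,0,0.003],0]]' ;python3 dl.py .5352 -.305 .147 -10.6 45 -10.6; python3 -c "
from h import *
snap('top','t9');snap('side','s9');crop('t9',330,160,460,260,6,'t9c');crop('s9',200,210,330,360,4,'s9c')"; python3 dl.py .5352 -.305 .147 -10.6 45 -10.6
```

```text
clock: 16.32
position: [0.5325, -0.3009, 0.1502]
ee_rot: [0.917, -0.097, 0.383, 0.049]
ft_force: [-5.1, -13.9, -0.7]
grip_width: 0.001
t 16.325 pos [ 0.5325 -0.3009  0.1502] toolx -11.6 toolz [ 0.693 -0.165 -0.702]
shift [ 0.0027 -0.0041 -0.0032] rot [0.0168 0.0045 0.0332]
F [ -5.1 -13.9  -0.7] T [-2.08  1.5  -2.32] g 0.001 q [ 1.03  0.09 -0.47  2.22 -1.18  0.21 -0.11]
t 16.425 pos [ 0.5326 -0.3008  0.1503] toolx -11.58 toolz [ 0.693 -0.165 -0.701]
shift [ 0.0026 -0.0042 -0.0033] rot [0.017  0.0046 0.033 ]
F [ -7.2 -13.2   2.9] T [-2.01  1.35 -2.18] g -0.005 q [ 1.03  0.09 -0.47  2.22 -1.18  0.21 -0.11]
```

View pics/t9c.png

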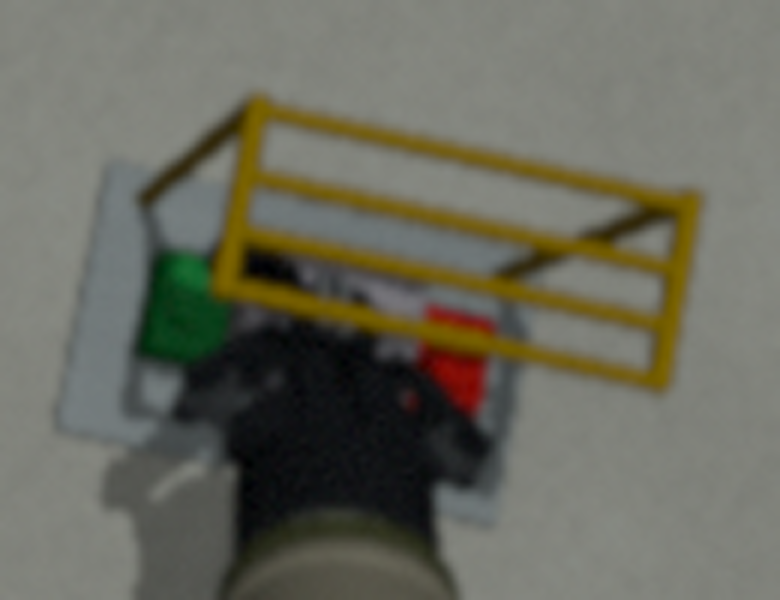

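View pics/s9c.png

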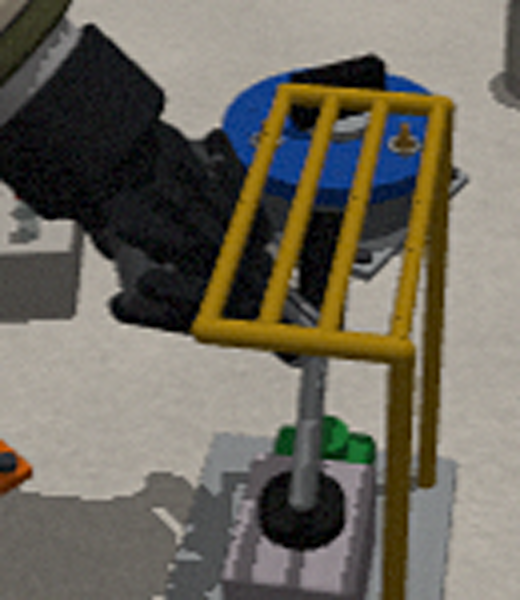

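Run:
```python
from h import *
c=np.array([.540,-.326,0]);vx=np.array([.983,-.184,0]);vy=np.array([.184,.983,0])
for f,n in(('t6','top'),('t8','top'),('t9','top'),('s8','side'),('s9','side')):
  p,d=load(f);W=cloud(n,d)-c
  X=W@vx;Y=W@vy;Z=W[...,2]
  if n=='top': b=(abs(X)<.012)&(Z>.10)&(Z<.215)&(Y>-.02)&(Y<.09)&(p.max(2)<70)
  else: b=(abs(X)<.012)&(Z>.085)&(Z<.125)&(abs(Y-.02)<.05)
  if f=='t6': b=(abs(X)<.012)&(Z>.10)&(Z<.215)&(abs(Y)<.04)
  y=Y[b];z=Z[b];print(f,b.sum(),np.percentile(y,[5,50,95]).round(4),np.percentile(z,[5,50,95]).round(4), 'ang',np.median(np.arctan2(y,z-.07)).round(3))
def pr(th):
  P=c+vy*.1*np.sin(th)+np.array([0,0,.07+.1*np.cos(th)]);T=c+vy*.13*np.sin(th)+np.array([0,0,.07+.13*np.cos(th)])
  return ((proj('top',P)-[330,160]+.5)*6).round(),((proj('top',T)-[330,160]+.5)*6).round(),((proj('side',T)-[200,210]+.5)*4).round()
for th in(.4,.5,.6):print(th,pr(th))
```

```text
t6 86 [-0.0073  0.0058  0.0113] [0.1256 0.1985 0.2028] ang 0.051
t8 98 [0.0103 0.0482 0.0664] [0.1435 0.1797 0.1883] ang 0.405
t9 75 [0.0199 0.0514 0.0786] [0.1456 0.1665 0.1831] ang 0.492
s8 143 [0.002  0.0112 0.0209] [0.0873 0.102  0.1178] ang 0.33
s9 181 [0.0042 0.0174 0.0303] [0.0874 0.1054 0.1232] ang 0.455
0.4 (array([304., 279.]), array([292., 264.]), array([321., 220.]))
0.5 (array([279., 276.]), array([260., 260.]), array([325., 215.]))
0.6 (array([256., 273.]), array([229., 256.]), array([328., 214.]))
```

```bash
python3 -m jog '[[[0.002,0.010,-0.002],[0.005,0,0.008],0],[[0.002,0.010,-0.002],[0.004,0,0.006],0],[[0.002,0.010,-0.001],[0.004,0,0.006],0]]' ;python3 dl.py .5352 -.305 .147 -10.6 45 -10.6
cat > lev.py <<'E'
from h import *
import sys
from scipy.optimize import least_squares
c=np.array([.540,-.326,0]);vx=np.array([.983,-.184,0]);vy=np.array([.184,.983,0])
def ang(f):
  p,d=load(f);W=cloud('side',d)-c
  X=W@vx;Y=W@vy;Z=W[...,2]
  b=(abs(X)<.010)&(Z>.088)&(Z<.122)&(abs(Y-.02)<.05)
  y=Y[b];z=Z[b]
  # visible surface point: 5 mm toward -y of the axis line through pivot(0,.07)
  r=least_squares(lambda t:(y*np.cos(t[0])-(z-.07)*np.sin(t[0]))+.0055,[.2],loss='soft_l1',f_scale=.002)
  k=np.polyfit(z,y,1);print(f,b.sum(),'angle',r.x.round(3),'slope angle',np.arctan(k[0]).round(3))
for f in sys.argv[1:]:ang(f)
E
python3 -c "
from h import *
snap('side','s10')"; python3 lev.py s6 s7 s8 s9 s10
```

```text
clock: 16.8
position: [0.5316, -0.2987, 0.1512]
ee_rot: [0.914, -0.109, 0.385, 0.06]
ft_force: [-5.4, -25.0, -2.3]
grip_width: -0.0
t 16.8 pos [ 0.5316 -0.2987  0.1512] toolx -12.71 toolz [ 0.692 -0.194 -0.696]
shift [ 0.0036 -0.0063 -0.0042] rot [0.0284 0.0097 0.0631]
F [ -5.4 -25.   -2.3] T [-3.71  1.91 -4.1 ] g -0.0 q [ 1.04  0.08 -0.51  2.23 -1.22  0.17 -0.11]
s6 98 angle [0.011] slope angle -0.031
s7 35 angle [0.052] slope angle 0.026
s8 131 angle [0.49] slope angle 0.482
s9 157 angle [0.601] slope angle 0.615
s10 152 angle [0.602] slope angle 0.596
```

The lever angle measures 0.60 rad in both s9 and s10, and the force rises without further motion, so it is at the green stop. Holding there with a gentler push.

```bash
python3 -m jog '[[[0.001,0.006,-0.001],[0.005,0.002,0.01],0],[[0.001,0.006,-0.001],[0.005,0.002,0.01],0],[[0.001,0.006,-0.001],[0.005,0.002,0.01],0],[[0.001,0.006,-0.001],[0.005,0.002,0.01],0]]' ;python3 dl.py .5352 -.305 .147 -10.6 45 -10.6
```

```text
clock: 17.35
position: [0.53, -0.297, 0.1526]
ee_rot: [0.915, -0.109, 0.384, 0.06]
ft_force: [-5.2, -15.9, 2.5]
grip_width: 0.006
t 17.35 pos [ 0.53   -0.297   0.1526] toolx -12.71 toolz [ 0.69  -0.193 -0.698]
shift [ 0.0052 -0.008  -0.0056] rot [0.0276 0.0068 0.0628]
F [ -5.2 -15.9   2.5] T [-2.35  1.23 -2.62] g 0.006 q [ 1.03  0.07 -0.5   2.24 -1.19  0.17 -0.15]
```

```bash
python3 -m jog '[[[0.0025,0.006,-0.002],[0.006,0.001,0.012],0],[[0.0025,0.006,-0.002],[0.006,0.001,0.012],0],[[0.0025,0.006,-0.002],[0.006,0.001,0.012],0],[[0.0025,0.006,-0.002],[0.006,0.001,0.012],0],[[0.002,0.006,-0.002],[0.006,0.001,0.012],0]]' ;python3 dl.py .5352 -.305 .147 -10.6 45 -10.6;python3 -c "
from h import *
snap('side','s11')"; python3 lev.py s11
```

```text
clock: 17.98
position: [0.5313, -0.2975, 0.1516]
ee_rot: [0.915, -0.106, 0.385, 0.057]
ft_force: [-35.6, -4.7, 28.7]
grip_width: -0.001
t 17.975 pos [ 0.5313 -0.2975  0.1516] toolx -12.41 toolz [ 0.692 -0.187 -0.697]
shift [ 0.0039 -0.0075 -0.0046] rot [0.0258 0.0089 0.0555]
F [-35.6  -4.7  28.7] T [-1.48  1.78 -1.82] g -0.001 q [ 1.05  0.08 -0.51  2.23 -1.21  0.18 -0.12]
s11 154 angle [0.602] slope angle 0.603
```

```bash
python3 -m jog '[[[-0.001,0.006,0.0],[0.003,0,0.006],0],[[0,0.006,0],[0.003,0,0.006],0]]' ;python3 dl.py .5352 -.305 .147 -10.6 45 -10.6;python3 -c "
from h import *
crop('s11',200,210,330,360,4,'s11c')"
```

```text
clock: 18.27
position: [0.528, -0.294, 0.1541]
ee_rot: [0.914, -0.107, 0.386, 0.059]
ft_force: [-3.7, -10.9, 2.3]
grip_width: -0.006
t 18.275 pos [ 0.528  -0.294   0.1541] toolx -12.52 toolz [ 0.694 -0.19  -0.695]
shift [ 0.0072 -0.011  -0.0071] rot [0.0274 0.0114 0.0585]
F [ -3.7 -10.9   2.3] T [-1.45  1.13 -1.78] g -0.006 q [ 1.06  0.06 -0.52  2.24 -1.22  0.18 -0.12]
```

View pics/s11c.png

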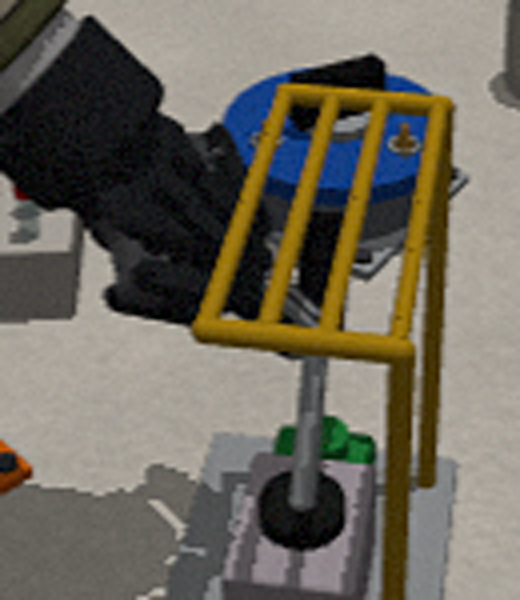

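```bash
python3 -c "
from h import *
snap('side','s12');snap('top','t12');crop('t12',330,160,460,260,6,'t12c')"; python3 lev.py s12;python3 dl.py .5352 -.305 .147 -10.6 45 -10.6
```

```text
s12 154 angle [0.6] slope angle 0.604
t 18.375 pos [ 0.528  -0.2939  0.1541] toolx -12.52 toolz [ 0.694 -0.19  -0.695]
shift [ 0.0072 -0.0111 -0.0071] rot [0.0273 0.0113 0.0584]
F [ -7.7 -10.3   5. ] T [-1.54  1.19 -1.82] g 0.001 q [ 1.06  0.06 -0.52  2.24 -1.22  0.18 -0.12]
```

View pics/t12c.png

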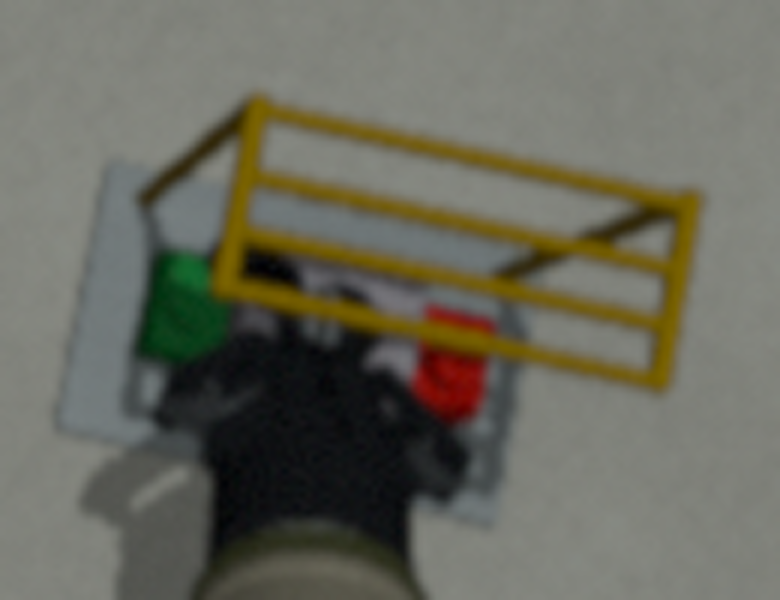

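Lever still at 0.60 rad. Holding a little longer for margin.

```bash
python3 -m jog '[[[0.0015,0.004,-0.001],[0.003,0,0.006],0],[[0.001,0.004,-0.001],[0.003,0,0.006],0]]';python3 dl.py .5352 -.305 .147 -10.6 45 -10.6; python3 -m jog '[[[0.0015,0.004,-0.001],[0.003,0,0.006],0],[[0.001,0.004,-0.001],[0.003,0,0.006],0]]' ;python3 dl.py .5352 -.305 .147 -10.6 45 -10.6;python3 -c "
from h import *
snap('side','s13')"; python3 lev.py s13
```

```text
clock: 18.62
position: [0.5281, -0.2938, 0.154]
ee_rot: [0.914, -0.108, 0.387, 0.059]
ft_force: [-8.2, -10.4, 5.7]
grip_width: -0.001
t 18.625 pos [ 0.5281 -0.2938  0.154 ] toolx -12.6 toolz [ 0.694 -0.192 -0.694]
shift [ 0.0071 -0.0112 -0.007 ] rot [0.0283 0.0128 0.0606]
F [ -8.2 -10.4   5.7] T [-1.56  1.13 -1.92] g -0.001 q [ 1.07  0.06 -0.54  2.24 -1.23  0.17 -0.11]
clock: 18.88
position: [0.5282, -0.2938, 0.1539]
ee_rot: [0.913, -0.109, 0.388, 0.06]
ft_force: [-10.2, -8.6, 8.5]
grip_width: 0.001
t 18.875 pos [ 0.5282 -0.2938  0.1539] toolx -12.71 toolz [ 0.695 -0.194 -0.692]
shift [ 0.007  -0.0112 -0.0069] rot [0.0293 0.0144 0.0631]
F [-10.2  -8.6   8.5] T [-1.55  1.15 -1.86] g 0.001 q [ 1.09  0.06 -0.56  2.25 -1.24  0.17 -0.1 ]
s13 150 angle [0.595] slope angle 0.591
```

```bash
python3 -m jog '[[[0,0.006,0],[0.003,0,0.006],0],[[0,0.006,0],[0,0,0],0],[[-0.03,0.004,0],[0,0,0],0],[[-0.04,0.008,0],[0,0,0],0],[[-0.03,0.005,0],[0,0,0],0]]';python3 -c "
from h import *
snap('side','s14');snap('top','t14');crop('s14',170,200,330,410,3,'s14c')"; python3 lev.py s14;python3 dl.py .4236 -.305 .25 -10.6 0 -10.6
```

```text
clock: 19.55
position: [0.443, -0.2764, 0.1589]
ee_rot: [0.915, -0.11, 0.382, 0.064]
ft_force: [-18.3, 6.9, -20.7]
grip_width: -0.001
s14 103 angle [0.048] slope angle 0.023
t 19.65 pos [ 0.4426 -0.2793  0.1608] toolx -12.61 toolz [ 0.686 -0.208 -0.697]
shift [-0.019  -0.0257  0.0892] rot [0.2096 0.7719 0.0543]
F [ 0.1 -0.5 -0.7] T [ 0.23  0.7  -0.04] g -0.0 q [ 0.97 -0.15 -0.33  2.42 -1.27  0.3  -0.05]
```

View pics/s14c.png

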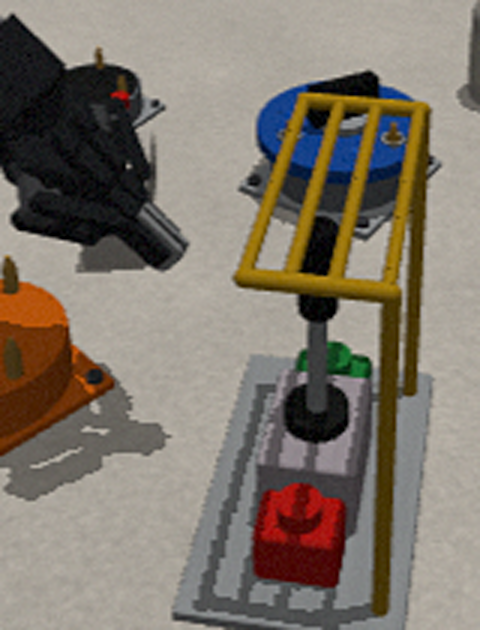

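The lever is back upright, at side crop (318,300). Joints 4 and 5 are at the edge of their ranges, so I'm raising the arm and untilting to leave that posture.

```bash
python3 -m jog '[[[0.005,0,0.02],[0.02,0.08,0.005],0],[[0,0,0.03],[0.03,0.1,0.005],0],[[0,0,0.03],[0.03,0.12,0.005],0],[[0,0,0.02],[0.03,0.12,0.005],0],[[0,0,0],[0.03,0.12,0.005],0]]';python3 dl.py .4236 -.305 .25 -10.6 0 -10.6;python3 -c "
from h import *
print(sensors.get_obs()['joint_pos'])
snap('side','s15');snap('top','t15');crop('t15',200,150,330,250,6,'t15c')"; python3 lev.py s15
```

```text
clock: 20.27
position: [0.4498, -0.2702, 0.2422]
ee_rot: [0.983, -0.103, 0.148, 0.019]
ft_force: [0.6, -0.6, -0.7]
grip_width: -0.001
t 20.275 pos [ 0.4498 -0.2702  0.2422] toolx -11.91 toolz [ 0.287 -0.068 -0.956]
shift [-0.0262 -0.0348  0.0078] rot [0.0654 0.2918 0.0238]
F [ 0.6 -0.6 -0.7] T [ 0.13  0.31 -0.  ] g -0.001 q [ 1.19 -0.05 -0.66  1.93 -0.14  0.97 -1.19]
[ 1.19129858 -0.0505852  -0.65792882  1.93279313 -0.14263188  0.9664323
 -1.18575061]
s15 103 angle [0.029] slope angle 0.014
```

View pics/t15.png

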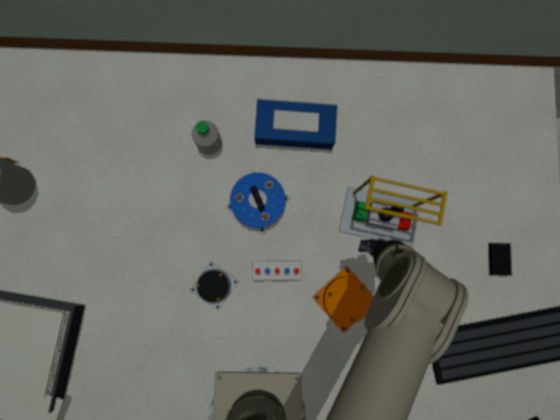

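View pics/s15.png

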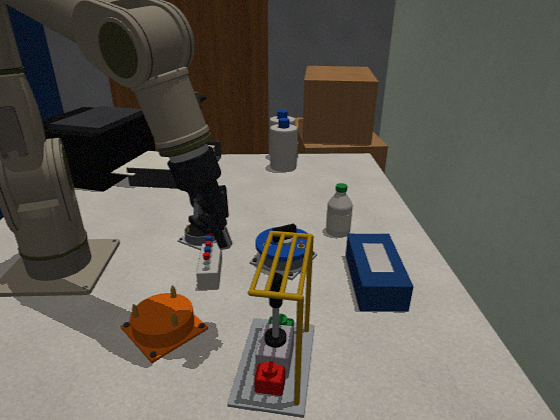

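View pics/t15c.png

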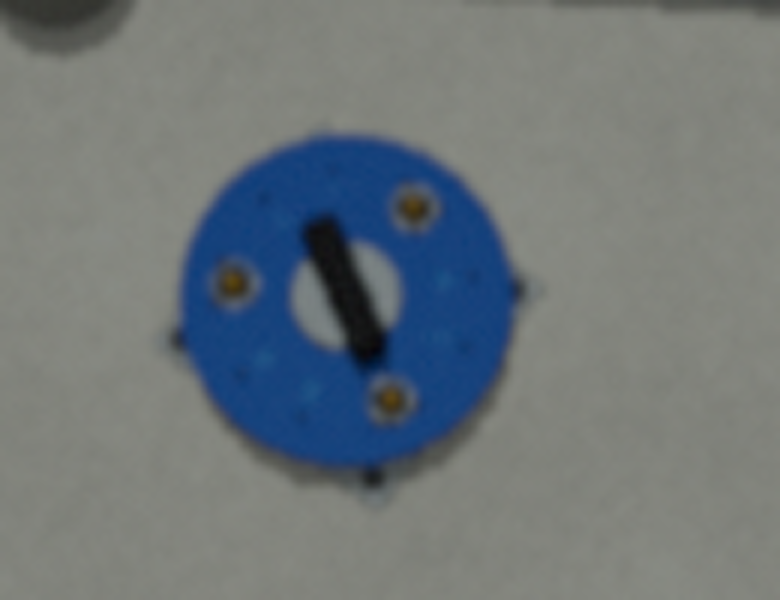

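The rotor is home with its studs centred in the holes. The lever is upright, the bottle (203,130), glove box (296,122) and rack (277,270) are where they were, and the arm is clear. Letting the arm settle, then handing in.

```bash
python3 -m jog '[[[-0.01,0,0.02],[0,0,0],0],[[0,0,0],[0,0,0],0],[[0,0,0],[0,0,0],0]]'; python3 -c "
from h import *
print(manip.hand_in())"
```

```text
clock: 20.75
position: [0.4409, -0.2673, 0.2571]
ee_rot: [0.983, -0.101, 0.15, 0.014]
ft_force: [-1.0, 0.1, -0.1]
grip_width: -0.003
the job is handed in; nothing more can be done
None
```

I set the rotor onto the larger grey hub, turned +13.6°, and lowered it until it seated before letting go. I then pushed the lever to the green stop, held it, and let it spring back. I handed the job in at 20.75 s on the robot's clock; no verdict is reported.

**Last checks that passed:**
- **Rotor:** the disc top measured 0.0595 m right after release, where 0.059 m is fully home. All three studs were centred in their holes in that picture and in the last one.
- **Lever:** five pictures from 16.4 s to 18.9 s put the lever at 0.595–0.602 rad, against a stop of 0.6. After release it read about 0.03 rad, which is upright within the measuring error. It was never pushed towards red.
- **Bystanders:** the bottle, glove box and tube rack looked unmoved, and the arm stood clear of everything.

**Less clean:**
- **Force spike:** near 18.0 s the wrist force briefly reached about 46 N while I nudged the tool forward. I think it was the fingertip against the lever grip, but the pictures do not prove which part touched. If it was the gripper's body, it would break the 40 N limit.
- **Joint ranges:** on the retreat, joints 4 and 5 read 2.42 and -1.27 rad, exactly their range limits to the digits shown. A brief force of about 28 N showed at the same moment, and it was gone 0.1 s later.
- **Camera disagreement:** before lowering, the side camera placed the rotor about 2 mm in x off where the top camera did. I shifted it 1.5 mm, and it went onto the studs without force.

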